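Put the sampled bones away: canister and keyhole mounts

TASK

Sampling is over, so put the bones away: unlock the canister's bayonet lid (press, quarter turn) and lift it off, lay every loose toe bone inside, then put the lid back on, press it down and lock it again with a quarter turn. Take every bone mount from the wooden rack and hang it by its keyhole on a screw of the panel, slid fully down so that it is locked, one on each screw and in any order, before or after the canister. Leave the brush, the glue jar and the large bone alone.

Things in the scene. Friction and masses are not known exactly. Their poses are not given: they have to be found in the camera images.
- panel: Upright plywood hanging panel fixed to the bench, 330 mm wide (its y), 18 mm thick, top edge 138 mm above the bench. Origin: on the bench under the middle of its working face; x points straight out of that face (away from the robot), z up. Three headed screws stick out of the face; a mount hangs on each, any mount on any screw.
- screw0 (a point): Screw 0 of the panel: point on the axis of its shank, 4.5 mm out from the panel's face, 122 mm above the bench. Along the panel's x: shank 6 mm thick from the face to 9 mm out, then a head 18 mm across and 5 mm thick (front of the head 14 mm out). Screws are 105 mm apart along the panel's y (at -105 mm).
- screw1 (a point): Screw 1 of the panel: point on the axis of its shank, 4.5 mm out from the panel's face, 122 mm above the bench. Along the panel's x: shank 6 mm thick from the face to 9 mm out, then a head 18 mm across and 5 mm thick (front of the head 14 mm out). Screws are 105 mm apart along the panel's y (in the middle).
- screw2 (a point): Screw 2 of the panel: point on the axis of its shank, 4.5 mm out from the panel's face, 122 mm above the bench. Along the panel's x: shank 6 mm thick from the face to 9 mm out, then a head 18 mm across and 5 mm thick (front of the head 14 mm out). Screws are 105 mm apart along the panel's y (at +105 mm).
- rack: Low wooden rack fixed to the bench, 310 mm along its y, with three bays 100 mm apart (y -100, 0, 100 mm); mounts stand in it upright, side by side, lifted out straight up. 45 mm high posts with a 7 mm groove hold their left and right edges loosely (they may lean about 4 degrees). Origin: underside centre, z up. Bays may be empty.
- mount0: Bone mount 0 (may be absent): upright aluminium plate 76 mm wide (y), 4 mm thick (x), 110 mm high, a thick foot bone 52 mm long clipped across the lower front (reaching 27 mm out, 10 to 46 mm above the lower edge), a grey grip block on the top edge, a keyhole between; about 180 g. Origin: middle of the lower edge, mid thickness; x out of the front (bone side), z up. Its back (x = -2 mm) goes against the panel.
- mount0_grip (a point): Centre of mount 0's grip block: 12 mm thick along the mount's x (from -2 to +10 mm of the mount), 44 mm along y, 34 mm high (110 to 144 mm above the lower edge). Taken from above across its thickness; when the mount hangs, the whole block is above the panel's top edge.
- mount0_slot (a point): Point in mount 0's keyhole slot, 91 mm above the lower edge, where the screw's shank lies when the mount hangs fully down. The slot is 11 mm wide, closed 3 mm above this point, and runs straight down into a round opening 24 mm across centred 25 mm below this point (66 mm above the lower edge), through which the screw head passes.
- mount1: Bone mount 1 (may be absent): upright aluminium plate 76 mm wide (y), 4 mm thick (x), 110 mm high, a slim foot bone 52 mm long clipped across the lower front (reaching 27 mm out, 10 to 46 mm above the lower edge), a grey grip block on the top edge, a keyhole between; about 180 g. Origin: middle of the lower edge, mid thickness; x out of the front (bone side), z up. Its back (x = -2 mm) goes against the panel.
- mount1_grip (a point): Centre of mount 1's grip block: 12 mm thick along the mount's x (from -2 to +10 mm of the mount), 44 mm along y, 34 mm high (110 to 144 mm above the lower edge). Taken from above across its thickness; when the mount hangs, the whole block is above the panel's top edge.
- mount1_slot (a point): Point in mount 1's keyhole slot, 91 mm above the lower edge, where the screw's shank lies when the mount hangs fully down. The slot is 11 mm wide, closed 3 mm above this point, and runs straight down into a round opening 24 mm across centred 25 mm below this point (66 mm above the lower edge), through which the screw head passes.
- mount2: Bone mount 2 (may be absent): upright aluminium plate 76 mm wide (y), 4 mm thick (x), 110 mm high, a short foot bone 44 mm long clipped across the lower front (reaching 27 mm out, 10 to 46 mm above the lower edge), a grey grip block on the top edge, a keyhole between; about 180 g. Origin: middle of the lower edge, mid thickness; x out of the front (bone side), z up. Its back (x = -2 mm) goes against the panel.
- mount2_grip (a point): Centre of mount 2's grip block: 12 mm thick along the mount's x (from -2 to +10 mm of the mount), 44 mm along y, 34 mm high (110 to 144 mm above the lower edge). Taken from above across its thickness; when the mount hangs, the whole block is above the panel's top edge.
- mount2_slot (a point): Point in mount 2's keyhole slot, 91 mm above the lower edge, where the screw's shank lies when the mount hangs fully down. The slot is 11 mm wide, closed 3 mm above this point, and runs straight down into a round opening 24 mm across centred 25 mm below this point (66 mm above the lower edge), through which the screw head passes.
- canister: White open canister fixed to the bench, 112 mm across, rim 74 mm high, inside floor 5 mm up. Origin: underside centre, z up. An inward lip 5 mm thick at the rim leaves a mouth 70 mm across; two slots (33 mm wide) cut the lip on the +x and -x sides, marked outside by grey bars. A black spring seal ring, 100 mm across, stands 6 mm above the rim; about 5 N presses it flat.
- lid: White lid, 140 g, at first locked on the canister. Origin: under its plug, z up. Plug 62 mm across, 14 high; two lugs at its foot, 6 high, 15 wide, reach 41 out along +x, -x. Disc 108 across at 14-20 mm; bar on top 70 long (x), 14 wide, at 20-46 mm. Lugs pass the slots; press disc to within 2 mm of the rim, turn a quarter either way (no stop): locked with lid x along canister y. Let go, it rises to the lip (origin 63 mm up).
- toe0: Loose toe bone 0, 44 mm long (x), 13 mm wide in the middle and 16 to 19 mm at its knuckle ends (y), 16 mm high, 14 g, lying on the bench. Origin: centre of its underside. May be absent.
- toe1: Loose toe bone 1, 40 mm long (x), 13 mm wide in the middle and 16 to 19 mm at its knuckle ends (y), 16 mm high, 14 g, lying on the bench. Origin: centre of its underside. May be absent.
- toe2: Loose toe bone 2, 36 mm long (x), 13 mm wide in the middle and 16 to 19 mm at its knuckle ends (y), 16 mm high, 14 g, lying on the bench. Origin: centre of its underside. May be absent.
- brush: Bystander: hand brush about 190 mm long, lying at the front of the bench. Leave alone.
- glue: Bystander: jar of adhesive, 56 mm across, 100 mm high. Leave alone.
- longbone: Bystander: large long bone, about 220 mm, lying at the front of the bench. Leave alone.

How it is judged:
By the outcome, as a careful person would: the job done as asked, in the order asked, and still so for the second after the job is handed in, with the robot touching nothing.
Of mount0, mount1, mount2 only 2 to 3 are there at a start; the rules pass over those that are not, and their reading is None.
Of toe0, toe1, toe2 only 2 to 3 are there at a start; the rules pass over those that are not, and their reading is None.
At some moment in a run one of toe0, toe1, toe2, lid may be knocked a few centimetres aside while the robot is not near it.
It also fails if it takes over 210 s, if anything falls off the work surface, if the arm or the gripper's body presses on something with over 40 N, if the wrist force passes 120 N, or if a joint passes its speed limit or range.

ROBOT

A 6-joint arm with a two-finger parallel gripper is mounted at the origin on the work surface. World frame = base frame: x ahead of the robot, y to its left, z up, the work surface at z = 0. Lengths are in m, angles in rad, forces in N, time in s.
With the tool pointing down it reaches from about 0.325 to 0.85 m from the base axis. Payload 15.5 kg.
Tool frame: the origin (TCP) lies midway between the tips of the shut fingers; the grasp point (between the pads) lies 19 mm behind it; y points along the fingers, z is the direction in which the jaws open and shut, and the axes are right-handed (so a half turn about y gives the same grasp; the last joint's range is limited). The gripper opens to 91 mm and grips with 3 to 60 N. Pads are 32 mm wide; open, the fingers measure 118 mm over their backs; the gripper's body (76 mm by 178 mm) begins 60 mm behind the grasp point.
Start: joints at [-1.373, 0.494, 1.345, -0, 1.302, -0.096], TCP at [0.181, -0.598, 0.214] pointing down, gripper open.
Joint ranges: [-2.91, 2.91], [-0.82, 2.16], [0.22, 2.67], [-1.22, 4.37], [0.12, 2.79], [-3.08, 3.08]. Speed limits (rad/s): [1.89, 1.89, 2.57, 3.01, 3.01, 3.01].

INTERFACE

Orientations are given as [roll, pitch, yaw] about the fixed x, y, z axes, in that order (R = Rz(yaw) Ry(pitch) Rx(roll)).
In Python, from rig import sensors, snapshot, get_calibration, order gives the robot as it stands.
- The arm moves only by the tool drive_tool, never from a script. Its argument "motion" is a list that holds one entry, the list of rows, each a list of 7 numbers: the opening, from -1 (shut) to 1 (fully open), so that 0 is half open, then the shift along the tool's x, y, z in m, then the turn, a rotation vector about the tool's x, y, z in degrees. A call has 1 to 12 rows; each row shifts and turns the commanded pose from where the row before left it, along the tool's axes as they then stand; what a row does not reach is not made up. A row lasts 1/8 s, in which the tool goes at most 62.5 mm and 10.7 degrees, less where a joint would pass 70% of its speed; a pose out of reach is approached as far as the arm can. A call with a gripper value outside its range is refused whole. The fingers move at their own pace and stop on an object; the grip force is fixed at half the most. Time passes only in rows, so rows that do not move let the fingers close. It gives the time, the measured TCP pose, the force and the opening at its end, in the units of the state.
- sensors.get_state(): the state, without advancing time (a new reading comes with each control period).
- snapshot(name): name is "side" or "top" or "wrist"; returns (picture, depth): 384x512x3 uint8, blue, green, red; 384x512 float32, m along the optical axis (not along the pixel's ray), 0 where there is no reading.
- get_calibration(name): a dict with "K" (3x3 intrinsics, pixels), "rvec" (rotation vector, rad) and "tvec" (3), from world to camera coordinates, as OpenCV has them. Camera axes: x right, y down, z forward; pixel columns grow to the right and rows downward; lengths in m; the calibration is good to about 2 mm. The wrist camera is an equidistant fisheye: a pixel r from the principal point sees the ray r / f radians off the axis. A picture is of the moment at which its call begins: read the wrist's pose just before it. get_calibration takes no time and is no camera call; for the wrist camera it gives the pose at the moment of the call.
- order.close_job(): hands the job in, once; it reports no verdict.
The state is a dict: "clock": time; "joint_pos": joint angles; "qd": joint speeds; "joint_torque": joint torques, N m; "position": TCP position; "tool_rot": TCP orientation; "wrist_force": force on the tool from outside, world axes, zero at the start; "moment": the same for the moment, N m; "finger_gap": opening from 0.0 (shut) to 1.0 (fully open).
Only numpy, scipy, OpenCV 4.12 (cv2) and the standard library are available. Lean on these libraries where they do the work, as an engineer would, in place of code of your own. Each camera call takes 0.05 s, during which the arm holds its last target.

## Working session

There is one attempt and no reset: what is moved stays moved. The work goes in short steps, Python scripts to look and compute and a tool call to move; the robot and the scene stay as the last step left them, time stands still between calls to the robot, and variables do not carry over. Pictures are saved under pics/ and viewed, and the job is handed in when it is done.

Besides the shell and the picture viewer there is one more tool, called after "Emit:" in YAML: its name, and indented under it one key for each argument. drive_tool: Moves the arm, as the interface text tells. Its arguments: {"type":"object","properties":{"motion":{"type":"array"}},"required":["motion"]}

```bash
ls -la; mkdir -p pics; cat > h.py <<'E'
import numpy as np, cv2
from rig import sensors, snapshot, get_calibration, order
def save(n,img): cv2.imwrite('pics/'+n+'.png',img)
def cam(n):
    c=get_calibration(n); R=cv2.Rodrigues(np.array(c['rvec'],float))[0]; return np.array(c['K'],float),R,np.array(c['tvec'],float).ravel()
def ray(n,u,v,C=None):
    K,R,t=C or cam(n)
    x=(u-K[0,2])/K[0,0]; y=(v-K[1,2])/K[1,1]
    if n=='wrist':
        r=np.hypot(x,y); d=np.array([x/r*np.sin(r),y/r*np.sin(r),np.cos(r)]) if r>1e-9 else np.array([0,0,1.])
    else: d=np.array([x,y,1.])
    return -R.T@t, R.T@d
def onz(n,u,v,z,C=None):
    o,d=ray(n,u,v,C); return o+d*(z-o[2])/d[2]
def cloud(n,depth,C=None):
    K,R,t=C or cam(n)
    v,u=np.mgrid[0:depth.shape[0],0:depth.shape[1]]
    x=(u-K[0,2])/K[0,0]; y=(v-K[1,2])/K[1,1]
    if n=='wrist':
        r=np.hypot(x,y)+1e-12; s=np.tan(np.minimum(r,1.5))/r; x=x*s; y=y*s
    P=np.stack([x*depth,y*depth,depth],-1)
    W=(P-t)@R
    W[depth<=0]=np.nan
    return W
def proj(n,P,C=None):
    K,R,t=C or cam(n)
    p=R@np.array(P,float)+t
    if n=='wrist':
        r=np.hypot(p[0],p[1]); th=np.arctan2(r,p[2]); s=th/r if r>0 else 0
        return K[0,0]*p[0]*s+K[0,2],K[1,1]*p[1]*s+K[1,2]
    return K[0,0]*p[0]/p[2]+K[0,2],K[1,1]*p[1]/p[2]+K[1,2]
E
python3 - <<'E'
from h import *
print(sensors.get_state())
for n in ['side','top','wrist']:
    c=get_calibration(n);print(n,c, 'pos',ray(n,0,0)[0])
    p,d=snapshot(n);save(n+'0',p);np.save(n+'0.npy',d)
E
```

```text
total 12
drwxr-xr-x  3 agent agent 4096 Dec  7 08:37 .
drwxr-xr-x 23 root  root  4096 Dec  7 08:37 ..
drwxr-xr-x  2 agent agent 4096 Dec  7 08:37 pics
{'clock': 0.0, 'joint_pos': array([-1.37249576e+00,  4.94203446e-01,  1.34618053e+00,  2.11374599e-05,
        1.30249007e+00, -9.54790362e-02]), 'qd': array([-0.00105978, -0.00058264, -0.00055379, -0.00120886,  0.00014365,
        0.00159241]), 'joint_torque': array([-1.90621460e-03, -8.78834081e+01, -3.81852007e+01,  7.04492326e-02,
        5.33562619e-02, -4.08430026e-05]), 'position': array([ 0.18092471, -0.59781631,  0.21330893]), 'tool_rot': array([-1.57206995e+00,  1.42441963e-04, -2.84781876e+00]), 'wrist_force': array([0.26737665, 0.85269807, 0.05258712]), 'moment': array([ 0.06195151, -0.0072509 , -0.00177606]), 'finger_gap': 1.0001064598470315}
side {'K': array([[389.33628162,   0.        , 256.68719766],
       [  0.        , 389.33628162, 195.07439719],
       [  0.        ,   0.        ,   1.        ]]), 'rvec': array([ 0.43007053, -2.66971069,  1.35274702]), 'tvec': array([0.4698584 , 0.21301335, 1.10038817])} pos [0.23582365 0.87082879 0.81427277]
top {'K': array([[472.2668787 ,   0.        , 260.53314791],
       [  0.        , 472.2668787 , 188.81488545],
       [  0.        ,   0.        ,   1.        ]]), 'rvec': array([ 2.14701324, -2.19867511,  0.10404545]), 'tvec': array([-0.07777661,  0.54707407,  1.261285  ])} pos [ 0.42291304 -0.08848863  1.30747597]
wrist {'K': array([[297.31863964,   0.        , 251.48465982],
       [  0.        , 297.31863964, 193.22616667],
       [  0.        ,   0.        ,   1.        ]]), 'rvec': array([-2.36312847,  1.75277291,  0.21146567]), 'tvec': array([-0.62513482, -0.02512029,  0.38978218])} pos [ 0.24653346 -0.57870699  0.38428401]
```

View pics/side0.png

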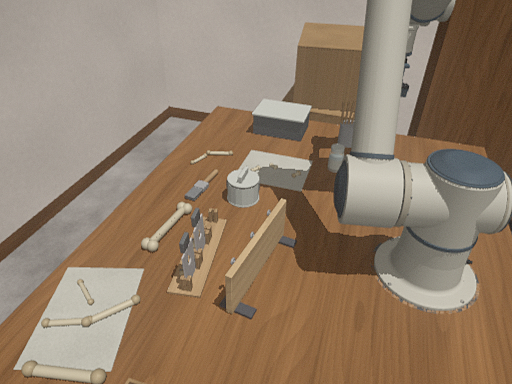

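View pics/top0.png

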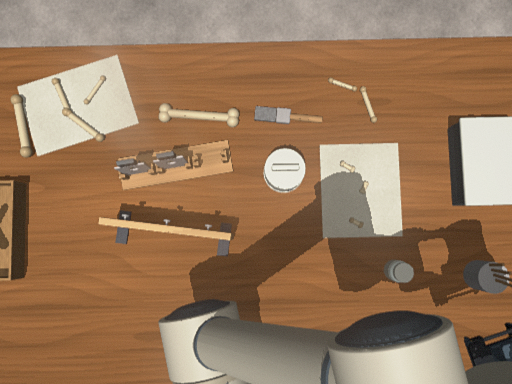

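View pics/wrist0.png

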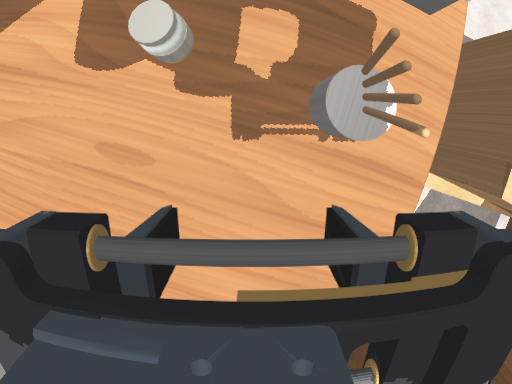

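```bash
python3 - <<'E'
import cv2,numpy as np
t=cv2.imread('pics/top0.png')
cv2.imwrite('pics/t_a.png',cv2.resize(t[130:260,90:250],None,fx=5,fy=4.6,interpolation=cv2.INTER_CUBIC)[:600])
cv2.imwrite('pics/t_b.png',cv2.resize(t[135:250,250:410],None,fx=5,fy=5,interpolation=cv2.INTER_CUBIC))
s=cv2.imread('pics/side0.png')
cv2.imwrite('pics/s_a.png',cv2.resize(s[160:320,150:310],None,fx=3.7,fy=3.7,interpolation=cv2.INTER_CUBIC))
E
```

```text
(no output)
```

View pics/t_a.png

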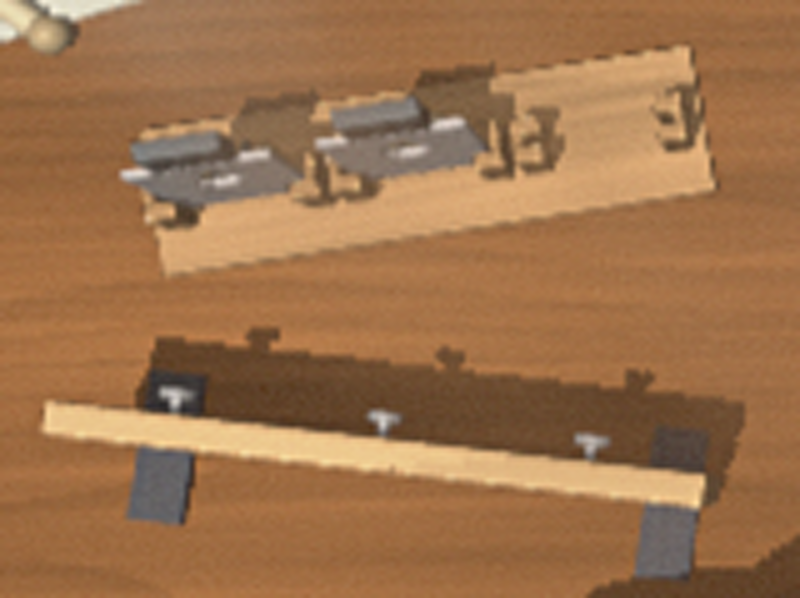

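View pics/t_b.png

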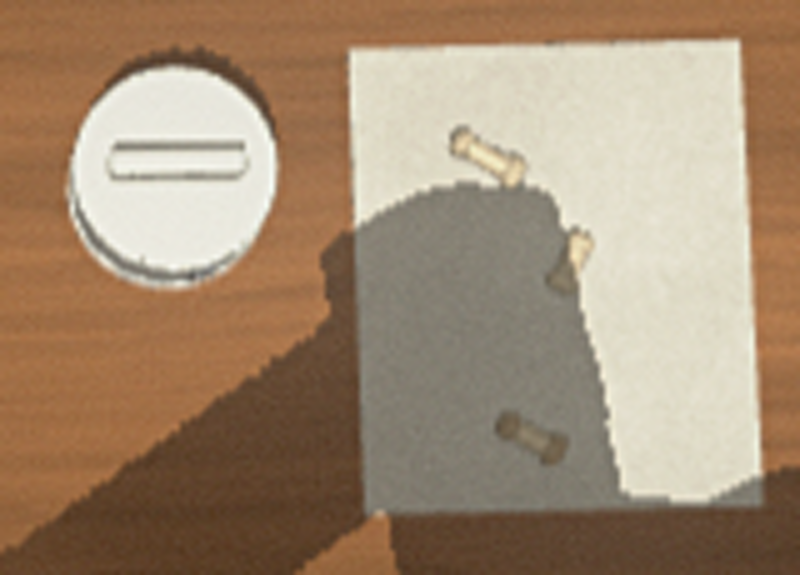

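View pics/s_a.png

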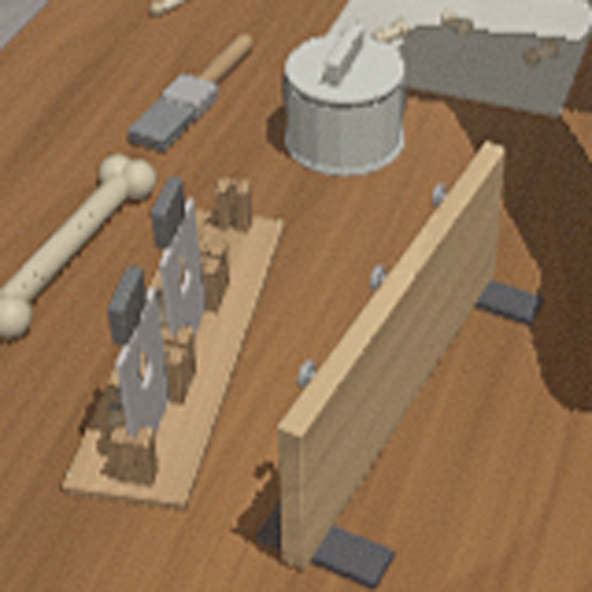

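```bash
python3 - <<'E'
from h import *
for n in ['top','side']:
    d=np.load(n+'0.npy'); img=cv2.imread(f'pics/{n}0.png'); W=cloud(n,d)
    z=W[...,2]
    print(n,(d>0).mean(),'bench z',np.nanmedian(z[(abs(z)<.02)]),np.nanstd(z[(abs(z)<.006)]))
    # height-coded picture
    v=np.clip(np.nan_to_num(z)/0.2,0,1); save(n+'_h',cv2.applyColorMap((v*255).astype(np.uint8),cv2.COLORMAP_JET))
W=cloud('top',np.load('top0.npy')); x,y,z=[W[...,i] for i in range(3)]
def rep(name,m):
    P=W[m]; print(name,len(P),'mean',P.mean(0).round(4),'min',P.min(0).round(4),'max',P.max(0).round(4))
    c,s,a=cv2.minAreaRect((P[:,:2]*1000).astype(np.float32)); print('  rect mm',np.round(c,1),np.round(s,1),round(a,1))
def box(u0,v0,u1,v1):
    m=np.zeros(z.shape,bool); m[v0:v1,u0:u1]=1; return m
b=box(260,140,310,200)
rep('lidbar',b&(z>.09)); rep('lid disc',b&(z>.073)&(z<.09))
for k,bb in enumerate([(336,157,358,175),(357,179,372,196),(346,214,367,231)]):
    rep('toe%d'%k,box(*bb)&(z>.007))
rep('paneltop',box(90,205,240,245)&(z>.128))
rep('screws',box(90,205,240,245)&(z<.131)&(z>.10))
rep('grips',box(105,135,240,190)&(z>.09))
rep('rack',box(105,130,240,195)&(z>.005)&(z<.03))
print(z[60:70:5,300:310:5],z[160:165,325:330:3])
E
```

```text
top 0.996063232421875 bench z -0.00041562005647557845 0.0024910614750700867
side 0.9962259928385416 bench z 3.0719030648025786e-05 0.001648209175089475
lidbar 178 mean [ 0.5924 -0.1545  0.106 ] min [ 0.5499 -0.1882  0.09  ] max [ 0.6254 -0.1212  0.1131]
  rect mm [ 595.1 -161.3] [59.4 68.8] 43.6
lid disc 1136 mean [ 0.5923 -0.1546  0.0823] min [ 0.5401 -0.2085  0.0734] max [ 0.6469 -0.101   0.0893]
  rect mm [ 593.2 -154.5] [107.3 105.8] 26.2
toe0 78 mean [ 0.6045 -0.332   0.0133] min [ 0.5894 -0.3514  0.0071] max [ 0.621  -0.3131  0.0214]
  rect mm [ 603.  -330.3] [42.4 20.9] 62.7
toe1 71 mean [ 0.5449 -0.3754  0.0129] min [ 0.5281 -0.3878  0.007 ] max [ 0.5614 -0.3625  0.0204]
  rect mm [ 545.9 -376.3] [16.3 36.2] 62.9
toe2 73 mean [ 0.4492 -0.3494  0.0126] min [ 0.4351 -0.3684  0.0072] max [ 0.4631 -0.3313  0.0212]
  rect mm [ 450.4 -349. ] [37.9 17.2] 58.5
paneltop 998 mean [0.4434 0.1495 0.137 ] min [ 0.412  -0.0127  0.128 ] max [0.4803 0.3136 0.1453]
  rect mm [449.8 148.7] [329.   31.9] 81.7
screws 78 mean [0.4568 0.1382 0.1235] min [ 0.4142 -0.0142  0.1013] max [0.4803 0.2869 0.131 ]
  rect mm [455.5 134.8] [305.1  25.2] 79.1
grips 469 mean [0.6138 0.1915 0.1308] min [0.5969 0.1057 0.09  ] max [0.6329 0.2821 0.159 ]
  rect mm [615.9 194.6] [ 15.1 178. ] 8.6
rack 2476 mean [0.6184 0.1284 0.0101] min [ 0.5369 -0.0338  0.005 ] max [0.7183 0.3383 0.03  ]
  rect mm [629.  154.6] [372.4 179.7] 87.9
[[ 0.00388739  0.00075101]
 [ 0.00081368 -0.00158021]] [[-0.00301938 -0.00477365]
 [ 0.00248016 -0.00288175]
 [        nan -0.00129482]
 [ 0.00171668 -0.001466  ]
 [ 0.00288785  0.0031355 ]]
```

View pics/top_h.png

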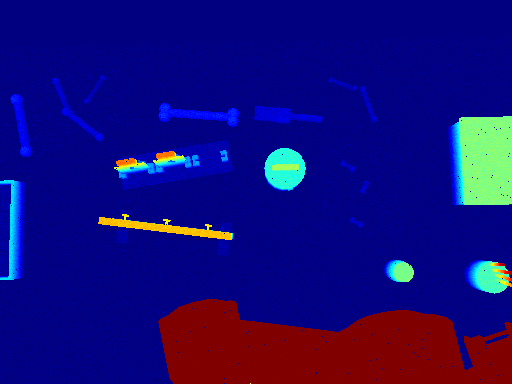

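```bash
python3 - <<'E'
from h import *
W=cloud('top',np.load('top0.npy')); x,y,z=[W[...,i] for i in range(3)]
def box(u0,v0,u1,v1):
    m=np.zeros(z.shape,bool); m[v0:v1,u0:u1]=1; return m
def pca(m,zfix=None):
    v,u=np.nonzero(m)
    P=np.array([onz('top',a,b,zfix)[:2] for a,b in zip(u,v)]) if zfix else W[m][:,:2]
    c=P.mean(0); w,V=np.linalg.eigh(np.cov((P-c).T)); a=V[:,1]; a=a*np.sign(a[1]); q=(P-c)@np.array([V[:,1],V[:,0]]).T
    return c.round(4), 'ang of long axis deg',round(np.degrees(np.arctan2(a[1],a[0])),2), 'ext', np.ptp(q,axis=0).round(4), len(P)
b=box(260,140,310,200)
print('bar',pca(b&(z>.098),.109)); print('disc+bar',pca(b&(z>.074),.083))
print('panel',pca(box(90,205,240,245)&(z>.131),.138))
for k,bb in enumerate([(336,157,358,175),(357,179,372,196),(346,214,367,231)]):
    print('toe%d'%k,pca(box(*bb)&(z>.007),.012))
m=box(105,135,240,190)&(z>.137); n,l,st,ce=cv2.connectedComponentsWithStats(m.astype(np.uint8))
for i in range(1,n):
    if st[i,4]>15: print('grip',pca(l==i,.15), W[l==i][:,2].max())
R=box(105,130,240,195)&(z>.004)&(z<.015)
n,l,st,ce=cv2.connectedComponentsWithStats(R.astype(np.uint8)); i=1+st[1:,4].argmax(); 
hull=cv2.convexHull(np.argwhere(l==i)[:,::-1].astype(np.int32)); rr=cv2.minAreaRect(hull); bp=cv2.boxPoints(rr); 
for p in bp: print('rack corner',p,onz('top',*p,.008).round(4))
E
```

```text
bar (array([ 0.5929, -0.1554]), 'ang of long axis deg', np.float64(89.42), 'ext', array([0.0668, 0.0137]), 158)
disc+bar (array([ 0.5928, -0.1547]), 'ang of long axis deg', np.float64(0.38), 'ext', array([0.106 , 0.1073]), 1312)
panel (array([0.443 , 0.1489]), 'ang of long axis deg', np.float64(81.74), 'ext', array([0.3291, 0.0314]), 980)
toe0 (array([ 0.6047, -0.3323]), 'ang of long axis deg', np.float64(56.94), 'ext', array([0.0435, 0.0222]), 78)
toe1 (array([ 0.545 , -0.3756]), 'ang of long axis deg', np.float64(155.01), 'ext', array([0.0363, 0.0173]), 71)
toe2 (array([ 0.4492, -0.3495]), 'ang of long axis deg', np.float64(62.61), 'ext', array([0.039 , 0.0173]), 73)
grip (array([0.6242, 0.1441]), 'ang of long axis deg', np.float64(97.5), 'ext', array([0.0458, 0.0147]), 110) 0.15760767680347856
grip (array([0.6087, 0.2418]), 'ang of long axis deg', np.float64(96.41), 'ext', array([0.0474, 0.0157]), 112) 0.15898721150586326
rack corner [116.20537 156.05272] [0.6479 0.3086 0.008 ]
rack corner [228.46844 138.65984] [ 0.6896 -0.0046  0.008 ]
rack corner [233.766   172.85316] [ 0.593  -0.0176  0.008 ]
rack corner [121.50293 190.24605] [0.552  0.2934 0.008 ]
```

```bash
cat >> h.py <<'E'
from scipy.spatial.transform import Rotation as Ro
def plan(p,yaw=None):
    s=sensors.get_state(); R=Ro.from_euler('xyz',s['tool_rot']).as_matrix()
    d=R.T@(np.array(p)-s['position'])
    print('t',round(s['clock'],2),'pos',s['position'].round(4),'rpy deg',np.degrees(s['tool_rot']).round(2),'F',s['wrist_force'].round(1),'gap mm',round(s['finger_gap']*91,1))
    print('shift tool',d.round(4),'dist',np.linalg.norm(d).round(4), end=' ')
    if yaw is not None:
        T=Ro.from_euler('xyz',[-np.pi/2,0,np.radians(yaw)]).as_matrix()
        print('rotvec deg',np.degrees(Ro.from_matrix(R.T@T).as_rotvec()).round(2),end='')
    print()
E
python3 - <<'E'
from h import *
plan([.593,-.155,.213],-90.6)
E
```

```text
t 0.15 pos [ 0.1809 -0.598   0.2135] rpy deg [-9.0050e+01  1.0000e-02 -1.6317e+02] F [1.  0.2 0. ] gap mm 90.8
shift tool [-0.5227  0.0008 -0.3047] dist 0.605 rotvec deg [ 4.000e-02 -7.257e+01 -4.000e-02]
```

Emit:
drive_tool:
  motion:
    - [[1,-0.0475,0,-0.0277,0,0,0],[1,-0.0475,0,-0.0277,0,0,0],[1,-0.0475,0,-0.0277,0,0,0],[1,-0.0475,0,-0.0277,0,0,0],[1,-0.0475,0,-0.0277,0,0,0],[1,-0.0475,0,-0.0277,0,0,0],[1,-0.0475,0,-0.0277,0,0,0],[1,-0.0475,0,-0.0277,0,0,0],[1,-0.0475,0,-0.0277,0,0,0],[1,-0.0475,0,-0.0277,0,0,0],[1,-0.0475,0,-0.0277,0,0,0]]

```text
clock: 1.52
position: [0.5939, -0.1537, 0.2138]
tool_rot: [-1.571, -0.0, -2.848]
wrist_force: [0.9, -1.5, 0.2]
finger_gap: 0.997
```

Emit:
drive_tool:
  motion:
    - [[1,0,0,0,0,-10.4,0],[1,0,0,0,0,-10.4,0],[1,0,0,0,0,-10.4,0],[1,0,0,0,0,-10.4,0],[1,0,0,0,0,-10.4,0],[1,0,0,0,0,-10.4,0],[1,0,0,0,0,-10.2,0],[1,0,0,0,0,0,0],[1,0,0,0,0,0,0]]

```text
clock: 2.65
position: [0.5928, -0.1553, 0.2138]
tool_rot: [-1.571, 0.0, -1.585]
wrist_force: [-0.0, 0.3, 0.5]
finger_gap: 1.004
```

```bash
python3 - <<'E'
from h import *
plan([.593,-.155,.087],-90.6)
c=cam('wrist');p,d=snapshot('wrist');save('w1',p);np.save('w1.npy',d)
s=sensors.get_state()['position']
print(proj('wrist',s,c), 'cam',ray('wrist',0,0,c)[0])
W=cloud('wrist',d,c); z=W[...,2]
m=(z>.100)&(z<.118)&(abs(W[...,0]-.593)<.06)&(abs(W[...,1]+.155)<.06); P=W[m]; print(len(P),P.mean(0),P.min(0),P.max(0))
print('bench',np.nanmedian(z[abs(z)<.02]))
E
```

```text
t 2.65 pos [ 0.5928 -0.1553  0.2138] rpy deg [-90.01   0.   -90.81] F [-0.   0.3  0.5] gap mm 91.4
shift tool [-0.0003  0.1268  0.0002] dist 0.1268 rotvec deg [ 0.01 -0.21 -0.  ]
(np.float64(248.1686634706049), np.float64(232.35864309274388)) cam [ 0.5957839  -0.08871628  0.3846902 ]
1003 [ 0.59571201 -0.15493371  0.10882299] [ 0.5889092  -0.19100243  0.10008102] [ 0.60237399 -0.1218042   0.11166455]
bench 0.00023207287748146455
```

View pics/w1.png

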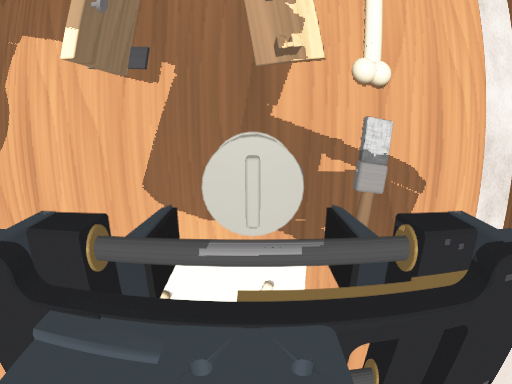

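Emit:
drive_tool:
  motion:
    - [[1,0,0.03,0.0005,0,0,0],[1,0,0.03,0.0005,0,0,0],[1,0,0.03,0.0005,0,0,0],[1,0,0.02,0,0,0,0],[1,0,0.015,0,0,0,0],[0,0,0,0,0,0,0],[-0.5,0,0,0,0,0,0],[-1,0,0,0,0,0,0],[-1,0,0,0,0,0,0],[-1,0,0,0,0,0,0],[-1,0,0,0,0,0,0],[-1,0,0,0,0,0,0]]

```text
clock: 4.2
position: [0.5944, -0.1553, 0.0889]
tool_rot: [-1.571, -0.0, -1.581]
wrist_force: [-0.2, -0.3, 1.0]
finger_gap: 0.269
```

Emit:
drive_tool:
  motion:
    - [[-1,0,0,0,0,0,0],[-1,0,0,0,0,0,0],[-1,0,0,0,0,0,0],[-1,0,0,0,0,0,0]]

```text
clock: 4.7
position: [0.5943, -0.1553, 0.0889]
tool_rot: [-1.571, 0.0, -1.581]
wrist_force: [-0.5, 0.4, 0.4]
finger_gap: 0.149
```

Emit:
drive_tool:
  motion:
    - [[-1,0,0.001,0,0,0,0],[-1,0,0.0015,0,0,0,0],[-1,0,0,0,0,0,0],[-1,0,0,0,0,0,0]]

```text
clock: 5.2
position: [0.5943, -0.1553, 0.0864]
tool_rot: [-1.571, 0.0, -1.581]
wrist_force: [-1.8, 0.2, 3.0]
finger_gap: 0.152
```

Emit:
drive_tool:
  motion:
    - [[-1,0,0,0,0,9,0],[-1,0,0,0,0,9,0],[-1,0,0,0,0,9,0],[-1,0,0,0,0,9,0],[-1,0,0,0,0,9,0],[-1,0,0,0,0,9,0],[-1,0,0,0,0,9,0],[-1,0,0,0,0,9,0],[-1,0,0,0,0,9,0],[-1,0,0,0,0,9,0],[-1,0,0,0,0,0,0],[-1,0,0,0,0,0,0]]

```text
clock: 6.7
position: [0.5947, -0.1554, 0.0865]
tool_rot: [-1.571, 0.001, 3.135]
wrist_force: [0.7, -0.1, 3.1]
finger_gap: 0.151
```

```bash
python3 - <<'E'
from h import *
plan([.593,-.155,.2],180)
p,d=snapshot('side');save('s2',cv2.resize(p[120:280,180:340],None,fx=3,fy=3))
E
```

```text
t 6.7 pos [ 0.5947 -0.1554  0.0865] rpy deg [-8.9990e+01  3.0000e-02  1.7964e+02] F [ 0.7 -0.1  3.1] gap mm 13.7
shift tool [ 0.0016 -0.1135 -0.0003] dist 0.1135 rotvec deg [-0.01 -0.36 -0.03]
```

View pics/s2.png

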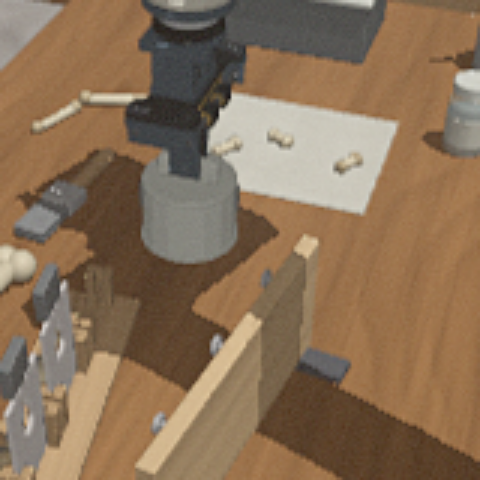

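Emit:
drive_tool:
  motion:
    - [[-1,0,-0.004,0,0,0,0],[-1,0,-0.006,0,0,0,0],[-1,0,-0.006,0,0,0,0],[-1,0,-0.006,0,0,0,0],[-1,0,0,0,0,0,0]]

```text
clock: 7.38
position: [0.5911, -0.1545, 0.1053]
tool_rot: [-1.573, -0.008, 3.133]
wrist_force: [-1.4, -3.8, -35.4]
finger_gap: 0.144
```

```bash
python3 - <<'E'
from h import *
plan([.593,-.155,.2],180)
p,d=snapshot('side');save('s3',cv2.resize(p[150:230,210:290],None,fx=6,fy=6))
c=cam('wrist');p,d=snapshot('wrist');save('w3',p)
E
```

```text
t 7.38 pos [ 0.5911 -0.1545  0.1053] rpy deg [-90.12  -0.44 179.51] F [ -1.4  -3.8 -35.4] gap mm 13.1
shift tool [-0.0011 -0.0947  0.0002] dist 0.0947 rotvec deg [ 0.12 -0.49  0.44]
```

View pics/s3.png

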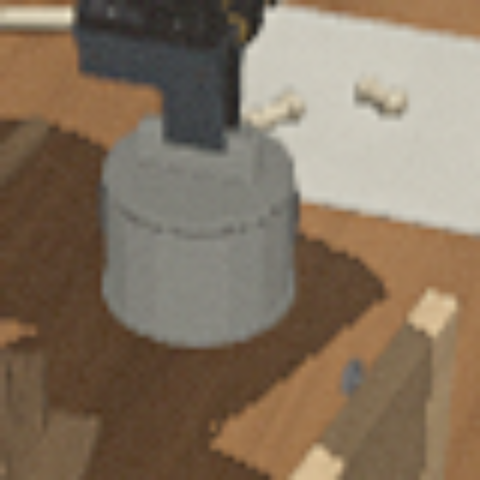

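View pics/w3.png

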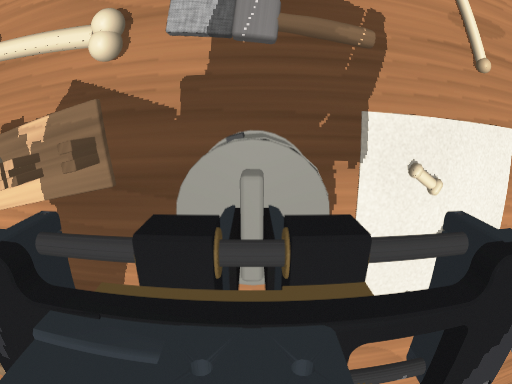

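Emit:
drive_tool:
  motion:
    - [[-1,0,0.004,0,0,0,0],[-0.5,0,0,0,0,0,0],[0,0,0,0,0,0,0],[0.3,0,0,0,0,0,0],[0.3,0,0,0,0,0,0],[0.3,0,-0.04,0,0,0,0],[0.3,0,-0.05,0,0,0,0],[0.3,-0.02,-0.05,0,0,0,0],[0.3,-0.06,-0.01,0,0,0,0],[0.3,-0.02,0,0,0,0,0],[0.3,0,0,0,0,0,0]]

```text
clock: 8.85
position: [0.695, -0.1561, 0.2538]
tool_rot: [-1.571, -0.0, 3.132]
wrist_force: [-1.1, 0.4, -0.4]
finger_gap: 0.65
```

```bash
python3 - <<'E'
from h import *
plan([.593,-.155,.2],180)
p,d=snapshot('side');save('s4',cv2.resize(p[150:230,210:290],None,fx=7,fy=7,interpolation=cv2.INTER_CUBIC))
q,d=snapshot('top');save('t4',cv2.resize(q[135:205,250:320],None,fx=8,fy=8,interpolation=cv2.INTER_CUBIC))
c=cam('wrist');p,d=snapshot('wrist');save('w4',p);np.save('w4.npy',d)
print(c)
E
```

```text
t 8.85 pos [ 0.695  -0.1561  0.2538] rpy deg [-9.0010e+01 -2.0000e-02  1.7947e+02] F [-1.1  0.4 -0.4] gap mm 59.2
shift tool [ 1.02e-01  5.38e-02 -1.00e-04] dist 0.1153 rotvec deg [ 0.01 -0.53  0.02]
(array([[297.31863964,   0.        , 251.48465982],
       [  0.        , 297.31863964, 193.22616667],
       [  0.        ,   0.        ,   1.        ]]), array([[-9.26130981e-03, -9.99957074e-01,  2.80319286e-04],
       [-9.71198769e-01,  9.06170524e-03,  2.38098375e-01],
       [-2.38090695e-01,  1.93285707e-03, -9.71241003e-01]]), array([-0.14980696,  0.6404451 ,  0.59436364]))
```

View pics/s4.png

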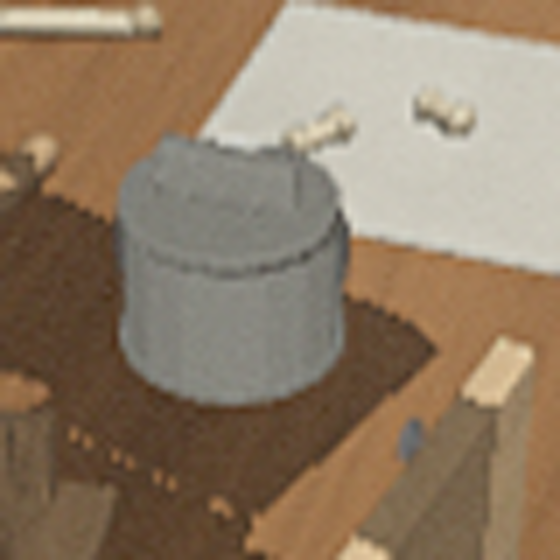

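View pics/t4.png

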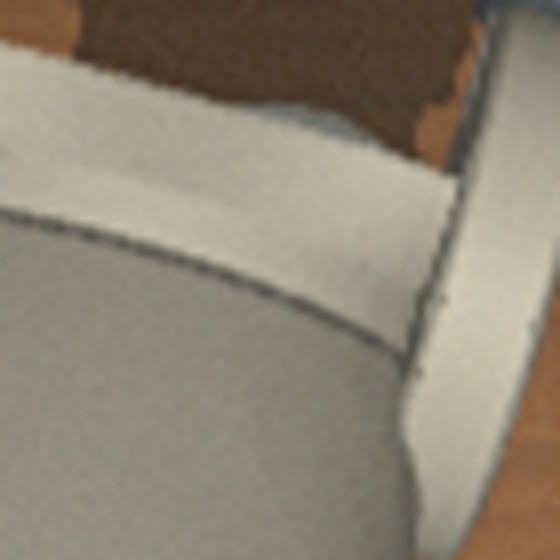

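View pics/w4.png

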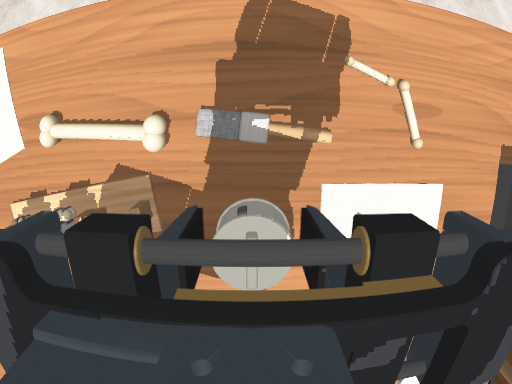

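```bash
python3 - <<'E'
from h import *
a=cv2.imread('pics/w4.png'); save('w4z',cv2.resize(a[190:300,195:310],None,fx=5,fy=5,interpolation=cv2.INTER_CUBIC))
a=cv2.imread('pics/w3.png'); save('w3z',cv2.resize(a[120:240,165:340],None,fx=4,fy=4,interpolation=cv2.INTER_CUBIC))
a=cv2.imread('pics/w1.png'); save('w1z',cv2.resize(a[120:245,190:315],None,fx=4.5,fy=4.5,interpolation=cv2.INTER_CUBIC))
for th in range(0,360,30):
    t=np.radians(th); P=[.5935+.058*np.cos(t),-.155+.058*np.sin(t),.055]
    print(th,np.round((np.array(proj('side',P))-[210,150])*7))
E
```

```text
0 [118. 220.]
30 [111. 255.]
60 [137. 288.]
90 [188. 309.]
120 [252. 312.]
150 [309. 296.]
180 [343. 266.]
210 [346. 230.]
240 [318. 199.]
270 [267. 180.]
300 [208. 178.]
330 [153. 192.]
```

View pics/w4z.png

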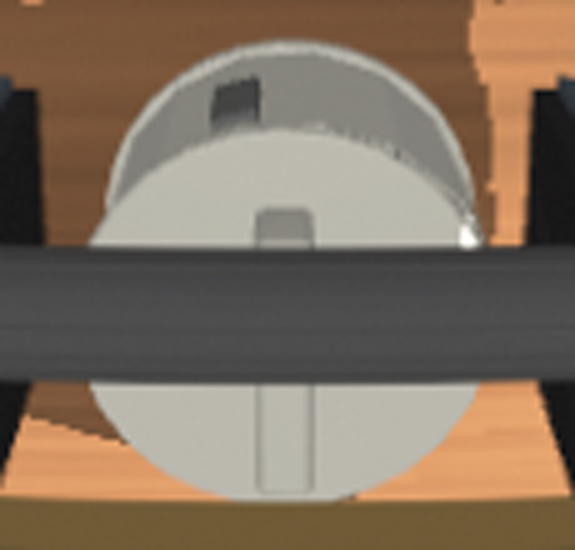

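View pics/w3z.png

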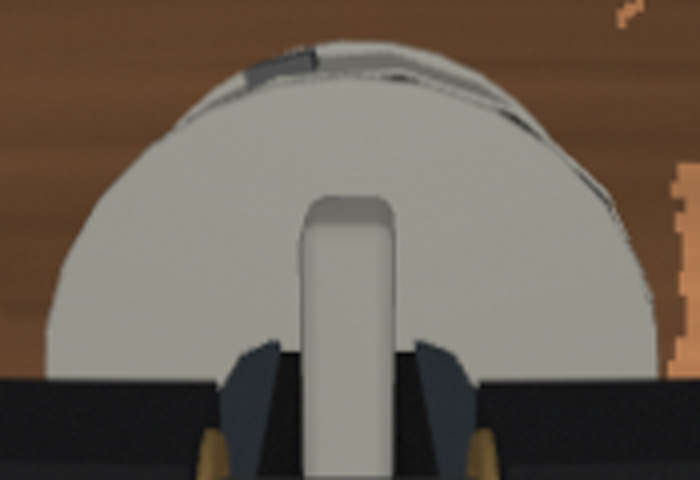

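View pics/w1z.png

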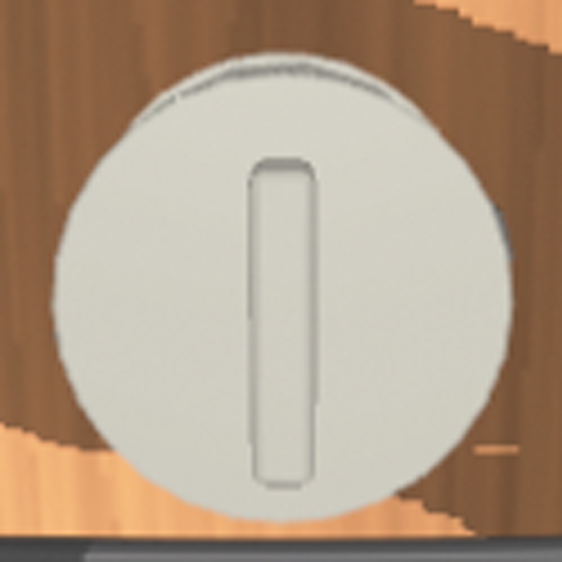

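```bash
python3 - <<'E'
from h import *
R=np.array([[-9.26130981e-03, -9.99957074e-01,  2.80319286e-04],[-9.71198769e-01,  9.06170524e-03,  2.38098375e-01],[-2.38090695e-01,  1.93285707e-03, -9.71241003e-01]]); t=np.array([-0.14980696,  0.6404451 ,  0.59436364])
K=cam('wrist')[0]; C=(K,R,t)
from scipy.optimize import brentq
def cyl(u,v,c=np.array([.5945,-.155]),r=.057):
    o,d=ray('wrist',u,v,C); 
    a=d[:2]@d[:2]; b=2*(o[:2]-c)@d[:2]; cc=(o[:2]-c)@(o[:2]-c)-r*r
    s=(-b-np.sqrt(b*b-4*a*cc))/2/a; P=o+d*s; return P, np.degrees(np.arctan2(P[1]-c[1],P[0]-c[0]))
for z in [(235,100),(215,100),(260,97),(235,80),(235,120)]: print(z,*cyl(195+z[0]/5,190+z[1]/5))
# lid center in w4: ellipse of disc edges at z .083
W=cloud('wrist',np.load('w4.npy'),C); m=(abs(W[...,2]-.083)<.004)&(abs(W[...,0]-.594)<.07)&(abs(W[...,1]+.155)<.07); P=W[m]; print(P.min(0),P.max(0),(P.min(0)+P.max(0))/2)
E
```

```text
(235, 100) [ 0.65035231 -0.14361932  0.05902741] 11.517141062468596
(215, 100) [ 0.64897932 -0.13823684  0.05440041] 17.103013820087448
(260, 97) [ 0.65128675 -0.15007401  0.0596267 ] 4.957740260451269
(235, 80) [ 0.65023189 -0.14304358  0.04018439] 12.108391851131506
(235, 120) [ 0.65045652 -0.14414333  0.07622687] 10.980094187509662
[ 0.54613337 -0.20497053  0.07903409] [ 0.65063815 -0.1050477   0.08615878] [ 0.59838576 -0.15500911  0.08259643]
```

Emit:
drive_tool:
  motion:
    - [[0.3,0.05,0.01,0,0,0,0],[0.3,0.05,0.04,-0.001,0,0,0],[0.3,0.0005,0.04,0,0,0,0],[0.3,0,0.04,0,0,0,0],[0.1,0,0.02,0,0,0,0],[0,0,0.0165,0,0,0,0],[-1,0,0,0,0,0,0],[-1,0,0,0,0,0,0],[-1,0,0,0,0,0,0],[-1,0,0,0,0,0,0],[-1,0,0,0,0,0,0],[-1,0,0,0,0,0,0]]

```text
clock: 10.5
position: [0.5954, -0.1545, 0.0891]
tool_rot: [-1.57, 0.001, 3.132]
wrist_force: [1.0, -0.2, 1.8]
finger_gap: 0.151
```

Emit:
drive_tool:
  motion:
    - [[-1,0,0,0,0,0,0],[-1,0,0,0,0,0,0]]

```text
clock: 10.75
position: [0.5952, -0.1544, 0.0889]
tool_rot: [-1.571, 0.0, 3.132]
wrist_force: [2.8, -0.9, 0.6]
finger_gap: 0.155
```

Press 2.5 mm, turn +12° (world CCW), then lift gently and watch force.

Emit:
drive_tool:
  motion:
    - [[-1,0,0.0012,0,0,0,0],[-1,0,0.0013,0,0,0,0],[-1,0,0,0,0,-6,0],[-1,0,0,0,0,-6,0],[-1,0,0,0,0,0,0],[-1,0,-0.002,0,0,0,0],[-1,0,-0.002,0,0,0,0],[-1,0,-0.002,0,0,0,0],[-1,0,-0.002,0,0,0,0],[-1,0,-0.001,0,0,0,0]]

```text
clock: 12.0
position: [0.5948, -0.1542, 0.0953]
tool_rot: [-1.571, -0.001, -2.942]
wrist_force: [-0.1, 0.1, -0.7]
finger_gap: 0.15
```

Emit:
drive_tool:
  motion:
    - [[-1,0,-0.006,0,0,0,0],[-1,0,-0.008,0,0,0,0],[-1,0,-0.02,0,0,0,0],[-1,0,-0.04,0,0,0,0],[-1,0,-0.03,0,0,0,0],[-1,0,0,0,0,0,0]]

```text
clock: 12.75
position: [0.5964, -0.1547, 0.2023]
tool_rot: [-1.568, 0.004, -2.942]
wrist_force: [0.3, 0.7, -1.6]
finger_gap: 0.153
```

```bash
python3 - <<'E'
from h import *
plan([.44,-.13,.026],-170)
p,d=snapshot('side');save('s5',cv2.resize(p[100:260,160:360],None,fx=4,fy=3.7,interpolation=cv2.INTER_CUBIC)[:590])
E
```

```text
t 12.75 pos [ 0.5964 -0.1547  0.2023] rpy deg [ -89.86    0.23 -168.57] F [ 0.3  0.7 -1.6] gap mm 13.9
shift tool [ 0.1491  0.1755 -0.0557] dist 0.2369 rotvec deg [-0.14  1.43 -0.24]
```

View pics/s5.png

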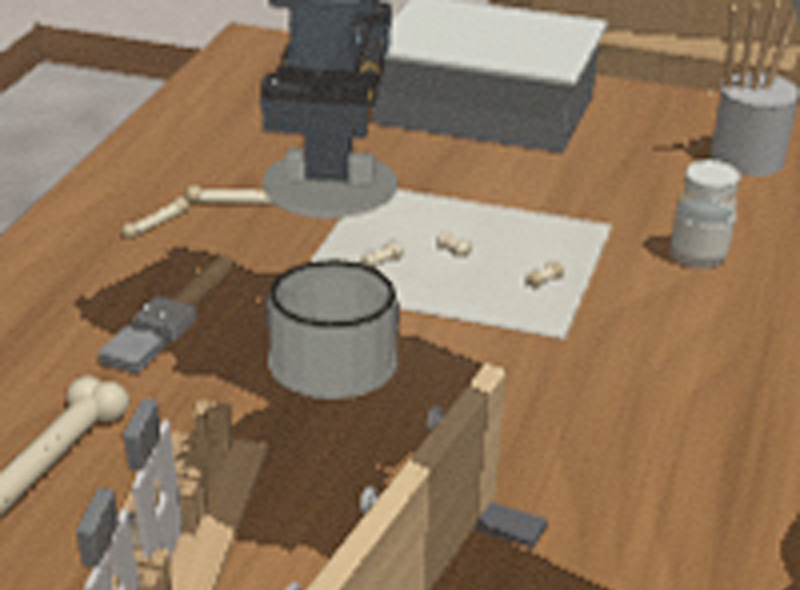

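Emit:
drive_tool:
  motion:
    - [[-1,0.05,0,-0.012,0,0,0],[-1,0.05,0,-0.012,0,0,0],[-1,0.05,0.03,-0.012,0,0,0],[-1,0,0.05,0,0,0,0],[-1,0,0.05,0,0,0,0],[-1,0,0.03,0,0,0,0],[-1,0,0.01,0,0,0,0],[-1,0,0.003,0,0,0,0],[-1,0,0,0,0,0,0],[-1,0,0,0,0,0,0]]

```text
clock: 14.05
position: [0.4414, -0.149, 0.0271]
tool_rot: [-1.57, 0.001, -2.942]
wrist_force: [-0.2, -0.6, -1.0]
finger_gap: 0.149
```

Emit:
drive_tool:
  motion:
    - [[-1,0,0.001,0,0,0,0],[-0.6,0,0,0,0,0,0],[-0.2,0,0,0,0,0,0],[0.1,0,0,0,0,0,0],[0.1,0,0,0,0,0,0],[0.1,0,-0.04,0,0,0,0],[0.1,0,-0.05,0,0,-10,0],[0.1,0,-0.05,0,0,-10,0],[0.1,0,-0.03,0,0,-10,0],[0.1,0,0,0,0,-10,0],[0.1,0,0,0,0,-10,0],[0.1,0,0,0,0,0,0]]

```text
clock: 15.55
position: [0.4408, -0.1487, 0.1953]
tool_rot: [-1.571, -0.0, -2.07]
wrist_force: [-0.7, 0.8, -0.4]
finger_gap: 0.549
```

```bash
cat > toes.py <<'E'
from h import *
p,d=snapshot('top'); W=cloud('top',d); z=W[...,2]
g=p.min(2).astype(int)
def pcaP(P):
    c=P.mean(0); w,V=np.linalg.eigh(np.cov((P-c).T)); a=V[:,1]; q=(P-c)@V[:,::-1]
    return c, np.degrees(np.arctan2(a[1],a[0]))%180, np.ptp(q,axis=0)
m=(z>.006)&(z<.024)&(W[...,0]>.3)&(W[...,0]<.75)&(W[...,1]<-.22)&(W[...,1]>-.5)
n,l,st,ce=cv2.connectedComponentsWithStats(m.astype(np.uint8))
for i in range(1,n):
    if st[i,4]<30: continue
    v,u=np.nonzero(l==i); P=np.array([onz('top',a,b,.012)[:2] for a,b in zip(u,v)])
    c,a,e=pcaP(P); print('toe?',ce[i].round(1),'xy',c.round(4),'ang',round(a,1),'ext',e.round(4),st[i,4])
save('ttoe',cv2.resize(p[100:260,240:420],None,fx=4,fy=3.7,interpolation=cv2.INTER_CUBIC))
E
python3 toes.py; python3 -c "
from h import *
plan([.4492,-.3495,.15],-117.4)"
```

```text
toe? [313.8 118.2] xy [ 0.7411 -0.2443] ang 83.4 ext [0.0455 0.0199] 108
toe? [372.8 117.8] xy [ 0.7384 -0.4092] ang 22.2 ext [0.024  0.0178] 48
toe? [347.1 165.8] xy [ 0.6047 -0.3318] ang 59.3 ext [0.0433 0.0165] 81
toe? [363.6 187.2] xy [ 0.5442 -0.375 ] ang 152.4 ext [0.0362 0.0183] 71
toe? [357.1 222.5] xy [ 0.4476 -0.3528] ang 58.0 ext [0.0347 0.0179] 66
t 15.6 pos [ 0.4408 -0.1487  0.1953] rpy deg [ -90.01   -0.   -118.8 ] F [ 1.4 -1.   0.7] gap mm 50.4
shift tool [0.1719 0.0453 0.1041] dist 0.206 rotvec deg [ 0.01 -1.4   0.  ]
```

View pics/ttoe.png

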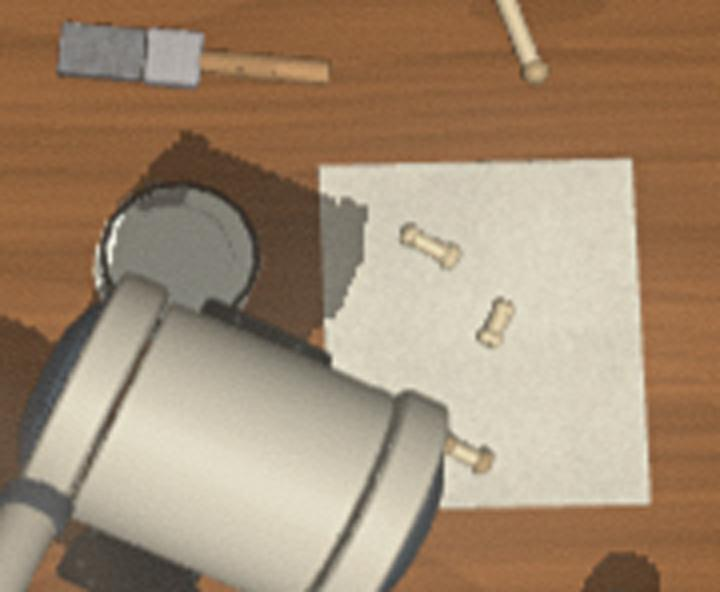

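Emit:
drive_tool:
  motion:
    - [[0.1,0.045,0,0.027,0,0,0],[0.1,0.045,0,0.027,0,0,0],[0.1,0.045,0,0.027,0,0,0],[0.1,0.037,0.04,0.023,0,0,0],[0.1,0,0.05,0,0,0,0],[0.1,0,0.05,0,0,0,0],[0.1,0,0.03,0,0,0,0],[0.1,0,0.015,0,0,0,0],[0.1,0,0.005,0,0,0,0],[-0.4,0,0,0,0,0,0],[-1,0,0,0,0,0,0],[-1,0,0,0,0,0,0]]

```text
clock: 17.1
position: [0.4504, -0.3498, 0.0061]
tool_rot: [-1.57, -0.0, -2.07]
wrist_force: [0.8, -0.0, 1.0]
finger_gap: 0.254
```

Emit:
drive_tool:
  motion:
    - [[-1,0,0,0,0,0,0],[-1,0,0,0,0,0,0],[-1,0,0,0,0,0,0],[-1,0,0,0,0,0,0]]

```text
clock: 17.6
position: [0.4503, -0.3498, 0.0059]
tool_rot: [-1.57, -0.0, -2.069]
wrist_force: [-0.2, 0.9, 8.3]
finger_gap: 0.198
```

Emit:
drive_tool:
  motion:
    - [[-1,0,-0.02,0,0,0,0],[-1,0,-0.05,0,0,0,0],[-1,0,-0.05,0,0,0,0],[-1,-0.03,-0.02,0.005,0,0,0],[-1,-0.05,0,0.007,0,0,0],[-1,-0.05,0,0.007,0,0,0],[-1,-0.05,0,0.007,0,0,0],[-1,-0.05,0,0.007,0,0,0],[-1,-0.01,0,0,0,0,0],[-1,0,0,0,0,0,0]]

```text
clock: 18.85
position: [0.5936, -0.1542, 0.1453]
tool_rot: [-1.571, -0.0, -2.068]
wrist_force: [0.6, -0.3, 0.1]
finger_gap: 0.196
```

```bash
python3 - <<'E'
from h import *
plan([.5945,-.1545,.015],-118)
p,d=snapshot('side');save('s6',cv2.resize(p[100:260,160:360],None,fx=4,fy=3.7,interpolation=cv2.INTER_CUBIC)[:590])
E
```

```text
t 18.85 pos [ 0.5936 -0.1542  0.1453] rpy deg [-9.002e+01 -1.000e-02 -1.185e+02] F [ 0.6 -0.3  0.1] gap mm 17.8
shift tool [-0.0002  0.1303  0.001 ] dist 0.1303 rotvec deg [ 0.02 -0.5   0.01]
```

View pics/s6.png

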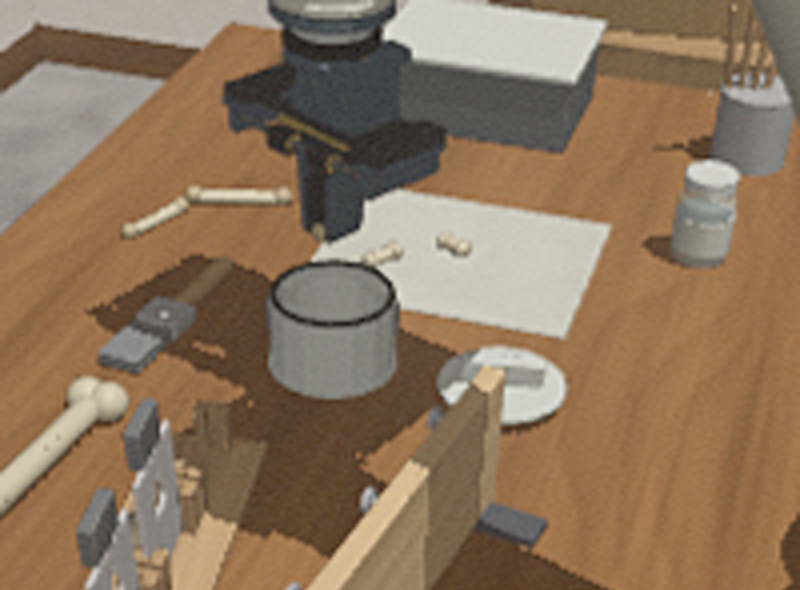

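Emit:
drive_tool:
  motion:
    - [[-1,0,0.03,0.001,0,0,0],[-1,0,0.04,0,0,0,0],[-1,0,0.03,0,0,0,0],[-1,0,0.02,0,0,0,0],[-1,0,0.01,0,0,0,0],[-1,0,0,0,0,0,0],[-0.43,0,0,0,0,0,0],[-0.43,0,0,0,0,0,0],[-0.43,0,0,0,0,0,0]]

```text
clock: 20.02
position: [0.5949, -0.1551, 0.0159]
tool_rot: [-1.57, 0.0, -2.069]
wrist_force: [0.3, -0.2, 0.5]
finger_gap: 0.285
```

Emit:
drive_tool:
  motion:
    - [[-0.43,0,-0.04,0,0,0,0],[-0.43,0,-0.05,0,0,0,0],[-0.43,0,-0.04,0,0,0,0],[0.1,0.05,0,0.031,0,3.5,0],[0.1,0.05,0,0.031,0,0,0],[0.1,0.051,0,0.031,0,0,0],[0.1,0,0.04,0,0,0,0],[0.1,0,0,0,0,0,0]]

```text
clock: 21.02
position: [0.595, -0.3315, 0.1029]
tool_rot: [-1.576, 0.0, -2.131]
wrist_force: [-0.4, 0.6, 0.6]
finger_gap: 0.551
```

```bash
python3 - <<'E'
from h import *
plan([.6047,-.332,.004],-121.9)
c=cam('wrist');p,d=snapshot('wrist');save('w7',p)
p,d=snapshot('side');save('s7',cv2.resize(p[100:260,160:360],None,fx=4,fy=3.7,interpolation=cv2.INTER_CUBIC)[:590])
E
```

```text
t 21.02 pos [ 0.595  -0.3315  0.1029] rpy deg [-9.0310e+01  2.0000e-02 -1.2211e+02] F [-0.4  0.6  0.6] gap mm 50.1
shift tool [-0.0047  0.0989  0.009 ] dist 0.0994 rotvec deg [ 0.31 -0.21 -0.02]
```

View pics/s7.png

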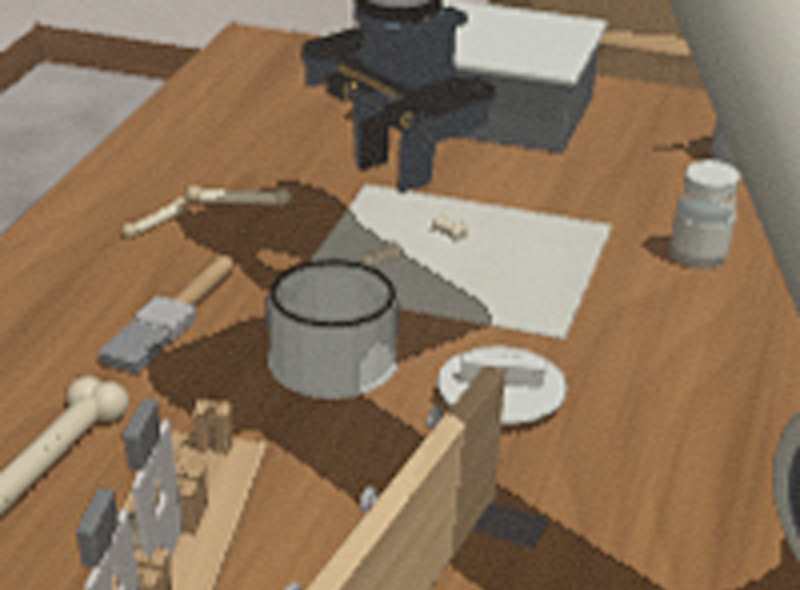

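View pics/w7.png

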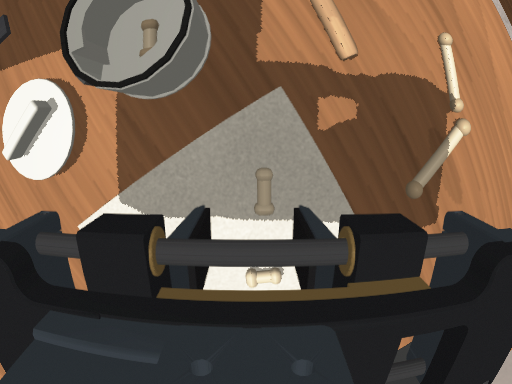

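```bash
python3 - <<'E'
from h import *
C=cam('wrist'); p=cv2.imread('pics/w7.png')
for (u,v) in [(264,172),(264,191),(264,210),(250,277),(264,277),(279,277)]: print(u,v,onz('wrist',u,v,.01,C)[:2].round(4))
E
python3 toes.py
```

```text
264 172 [ 0.6199 -0.3198]
264 191 [ 0.6106 -0.335 ]
264 210 [ 0.6011 -0.3506]
250 277 [ 0.5517 -0.4046]
264 277 [ 0.5638 -0.4122]
279 277 [ 0.5768 -0.4206]
toe? [313.7 118.3] xy [ 0.7409 -0.2442] ang 84.2 ext [0.0454 0.0199] 110
toe? [374.9 182.2] xy [ 0.5574 -0.4066] ang 154.0 ext [0.0377 0.0172] 71
```

Emit:
drive_tool:
  motion:
    - [[0.1,-0.005,0.02,0.011,0,0,0],[0.1,0,0.04,0,0,0,0],[0.1,0,0.025,0,0,0,0],[0.1,0,0.012,0,0,0,0],[-0.4,0,0,0,0,0,0],[-1,0,0,0,0,0,0],[-1,0,0,0,0,0,0],[-1,0,0,0,0,0,0],[-1,0,0,0,0,0,0],[-1,0,0,0,0,0,0],[-1,0,0,0,0,0,0]]

```text
clock: 22.55
position: [0.6092, -0.3341, 0.0093]
tool_rot: [-1.57, 0.0, -2.13]
wrist_force: [-1.3, 1.2, 7.0]
finger_gap: 0.191
```

Emit:
drive_tool:
  motion:
    - [[-1,0,-0.02,0,0,0,0],[-1,0,-0.05,0,0,0,0],[-1,0,-0.05,0,0,0,0],[-1,-0.02,-0.02,-0.015,0,0,0],[-1,-0.045,0,-0.03,0,0,0],[-1,-0.045,0,-0.03,0,0,0],[-1,-0.0345,0,-0.0277,0,0,0],[-1,0,0,0,0,0,0],[-1,0,0,0,0,0,0]]

```text
clock: 23.68
position: [0.599, -0.1573, 0.1495]
tool_rot: [-1.569, 0.0, -2.13]
wrist_force: [-0.7, -0.1, -0.3]
finger_gap: 0.191
```

```bash
python3 - <<'E'
from h import *
plan([.5945,-.1545,.033],-121.9)
p,d=snapshot('side');save('s8',cv2.resize(p[100:260,160:360],None,fx=4,fy=3.7,interpolation=cv2.INTER_CUBIC)[:590])
E
```

```text
t 23.68 pos [ 0.599  -0.1573  0.1495] rpy deg [-8.9910e+01  1.0000e-02 -1.2205e+02] F [-0.7 -0.1 -0.3] gap mm 17.4
shift tool [-0.      0.1165 -0.0055] dist 0.1166 rotvec deg [-0.09 -0.15 -0.01]
```

View pics/s8.png

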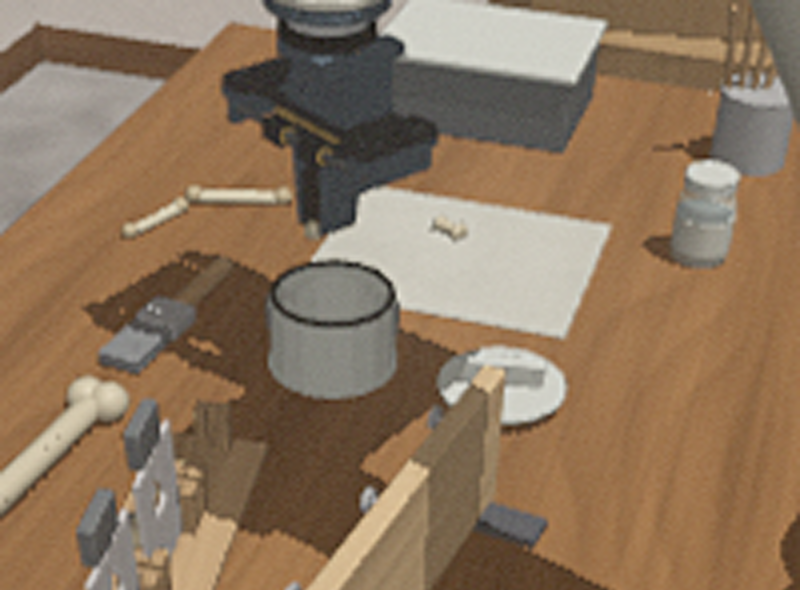

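Emit:
drive_tool:
  motion:
    - [[-1,0,0.03,-0.001,0,0,0],[-1,0,0.04,0,0,0,0],[-1,0,0.03,0,0,0,0],[-1,0,0.016,0,0,0,0],[-1,0,0,0,0,0,0],[-0.5,0,0,0,0,0,0],[-0.5,0,0,0,0,0,0],[-0.5,0,0,0,0,0,0],[-0.5,0,-0.03,0,0,0,0],[-0.5,0,-0.05,0,0,0,0],[-0.5,0,-0.035,0,0,0,0]]

```text
clock: 25.1
position: [0.5981, -0.1565, 0.1498]
tool_rot: [-1.569, 0.0, -2.13]
wrist_force: [1.6, -0.3, -0.4]
finger_gap: 0.25
```

Emit:
drive_tool:
  motion:
    - [[0.1,0,0,0,0,10.5,0],[0.1,0,0,0,0,10.5,0],[0.1,0,0,0,0,10.5,0],[0.1,0,0,0,0,10.5,0],[0.1,0,0,0,0,10.5,0],[0.1,0,0,0,0,10.5,0],[0.1,0,0,0,0,10.5,0],[0.1,0,0,0,0,10.5,0],[0.1,0,0,0,0,0,0]]

```text
clock: 26.22
position: [0.5977, -0.1563, 0.1476]
tool_rot: [-1.571, 0.0, 2.688]
wrist_force: [0.2, -0.3, -0.6]
finger_gap: 0.551
```

```bash
python3 - <<'E'
from h import *
plan([.559,-.408,.006],154)
p,d=snapshot('wrist');save('w9',p)
E
python3 toes.py
```

```text
t 26.23 pos [ 0.5977 -0.1563  0.1476] rpy deg [-9.0000e+01  2.0000e-02  1.5399e+02] F [ 0.2 -0.3 -0.6] gap mm 50.1
shift tool [-0.0756  0.1417  0.2432] dist 0.2914 rotvec deg [ 0.   -0.01 -0.02]
toe? [372.8 117.7] xy [ 0.7386 -0.4092] ang 27.6 ext [0.0254 0.0175] 47
toe? [374.9 181.8] xy [ 0.5583 -0.4067] ang 155.2 ext [0.0353 0.0191] 70
```

View pics/w9.png

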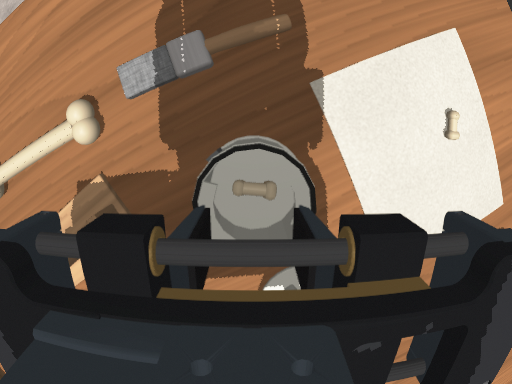

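Emit:
drive_tool:
  motion:
    - [[0.1,-0.015,0,0.0486,0,0,0],[0.1,-0.015,0,0.0486,0,0,0],[0.1,-0.015,0,0.0486,0,0,0],[0.1,-0.015,0,0.0486,0,0,0],[0.1,-0.015,0,0.0486,0,0,0],[0.1,0,0.05,0,0,0,0],[0.1,0,0.05,0,0,0,0],[0.1,0,0.03,0,0,0,0],[0.1,0,0.0117,0,0,0,0],[-0.4,0,0,0,0,0,0],[-1,0,0,0,0,0,0],[-1,0,0,0,0,0,0]]

```text
clock: 27.82
position: [0.5589, -0.4081, 0.007]
tool_rot: [-1.57, 0.002, 2.687]
wrist_force: [0.0, 0.4, -0.3]
finger_gap: 0.256
```

Emit:
drive_tool:
  motion:
    - [[-1,0,0,0,0,0,0],[-1,0,0,0,0,0,0],[-1,0,0,0,0,0,0],[-1,0,0,0,0,0,0]]

```text
clock: 28.32
position: [0.5588, -0.408, 0.0068]
tool_rot: [-1.57, 0.002, 2.687]
wrist_force: [-0.8, 0.6, 7.6]
finger_gap: 0.201
```

Emit:
drive_tool:
  motion:
    - [[-1,0,-0.02,0,0,0,0],[-1,0,-0.05,0,0,0,0],[-1,0,-0.05,0,0,0,0],[-1,0.009,-0.02,-0.0285,0,0,0],[-1,0.014,0,-0.043,0,0,0],[-1,0.014,0,-0.043,0,0,0],[-1,0.014,0,-0.043,0,0,0],[-1,0.014,0,-0.043,0,0,0],[-1,0.014,0,-0.043,0,0,0],[-1,0,0,0,0,0,0],[-1,0,0,0,0,0,0]]

```text
clock: 29.7
position: [0.5946, -0.1545, 0.1467]
tool_rot: [-1.571, 0.001, 2.687]
wrist_force: [-0.5, 0.1, -0.7]
finger_gap: 0.203
```

```bash
python3 - <<'E'
from h import *
plan([.5945,-.1545,.045],154)
c=cam('wrist');p,d=snapshot('wrist');save('w10',p)
E
```

```text
t 29.7 pos [ 0.5946 -0.1545  0.1467] rpy deg [-9.0000e+01  8.0000e-02  1.5396e+02] F [-0.5  0.1 -0.7] gap mm 18.5
shift tool [2.000e-04 1.017e-01 1.000e-04] dist 0.1017 rotvec deg [-0.   -0.04 -0.08]
```

View pics/w10.png

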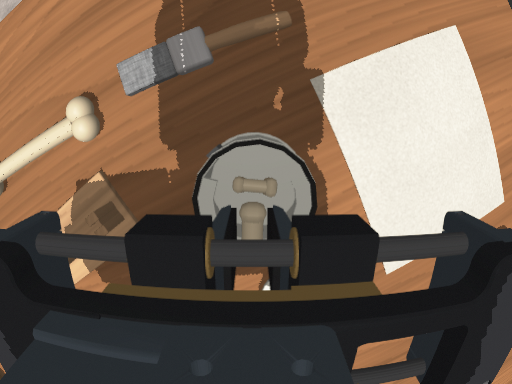

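Emit:
drive_tool:
  motion:
    - [[-1,0,0.03,0,0,0,0],[-1,0,0.04,0,0,0,0],[-1,0,0.022,0,0,0,0],[-1,0,0.01,0,0,0,0],[-1,0,0,0,0,0,0],[-0.5,0,0,0,0,0,0],[-0.5,0,0,0,0,0,0],[-0.5,0,-0.03,0,0,0,0],[-0.5,0,-0.05,0,0,0,0],[-0.5,0,-0.05,0,0,0,0],[-0.5,0.05,-0.03,0,0,0,0],[0.1,0.04,0,0,0,0,0]]

```text
clock: 31.25
position: [0.5135, -0.1144, 0.2064]
tool_rot: [-1.571, 0.005, 2.687]
wrist_force: [-0.6, 0.6, -0.0]
finger_gap: 0.329
```

```bash
python3 - <<'E'
from h import *
plan([.44,-.15,.2],-168.6)
c=cam('wrist');p,d=snapshot('wrist');save('w11',p);np.save('w11.npy',d);np.savez('w11c',*c)
q,d=snapshot('side');save('s11',cv2.resize(q[100:260,160:360],None,fx=4,fy=3.7,interpolation=cv2.INTER_CUBIC)[:590])
E
```

```text
t 31.25 pos [ 0.5135 -0.1144  0.2064] rpy deg [-90.04   0.28 153.94] F [-0.6  0.6 -0. ] gap mm 30.0
shift tool [0.0504 0.0061 0.0643] dist 0.0819 rotvec deg [ -0.06 -37.46  -0.28]
```

View pics/w11.png

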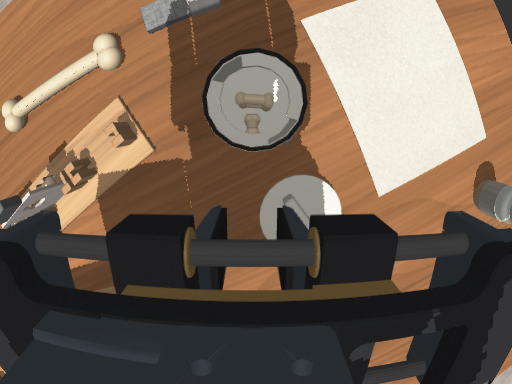

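View pics/s11.png

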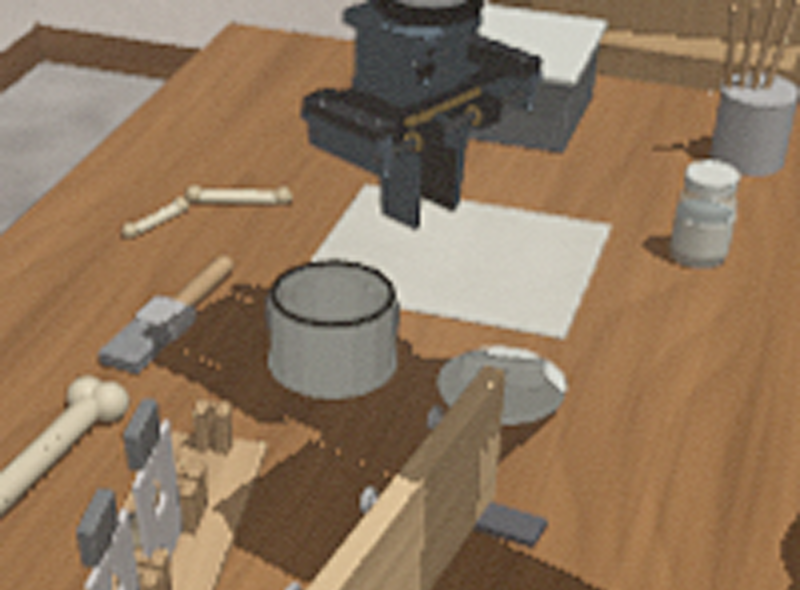

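```bash
python3 - <<'E'
from h import *
a=cv2.imread('pics/w11.png'); save('w11z',cv2.resize(a[40:160,195:315],None,fx=5,fy=5,interpolation=cv2.INTER_CUBIC))
C=tuple(np.load('w11c.npz').values()); d=np.load('w11.npy'); W=cloud('wrist',d,C)
print((d[80:140:6,225:290:6]*1000).astype(int)); print((W[80:140:6,225:290:6,2]*1000).round())
E
```

```text
[[349 349 348 350 348 349 350 347 348 349 284]
 [351 351 351 351 350 350 350 351 352 352 350]
 [353 353 352 353 353 353 353 352 353 352 353]
 [354 354 324 325 327 326 325 325 330 354 355]
 [357 355 331 329 332 330 329 325 356 356 355]
 [357 359 358 358 357 358 357 344 358 359 358]
 [360 358 359 359 345 343 359 358 359 359 359]
 [295 361 361 361 340 340 362 362 361 362 363]
 [295 295 363 364 331 332 361 362 363 364 335]
 [297 296 298 297 297 297 297 296 365 351 299]]
[[ 5.  5.  6.  4.  6.  5.  4.  7.  6.  5. 75.]
 [ 5.  5.  5.  5.  6.  6.  6.  5.  4.  4.  6.]
 [ 4.  5.  6.  4.  4.  4.  5.  6.  5.  5.  5.]
 [ 6.  6. 37. 36. 34. 35. 36. 36. 30.  5.  5.]
 [ 4.  7. 31. 34. 30. 32. 34. 38.  5.  5.  6.]
 [ 6.  4.  5.  5.  6.  5.  6. 19.  5.  4.  5.]
 [ 5.  6.  6.  6. 21. 22.  5.  6.  5.  6.  6.]
 [73.  5.  5.  5. 27. 27.  5.  5.  5.  4.  4.]
 [75. 74.  5.  5. 38. 37.  7.  7.  5.  5. 34.]
 [74. 75. 74. 74. 74. 74. 74. 75.  5. 19. 72.]]
```

View pics/w11z.png

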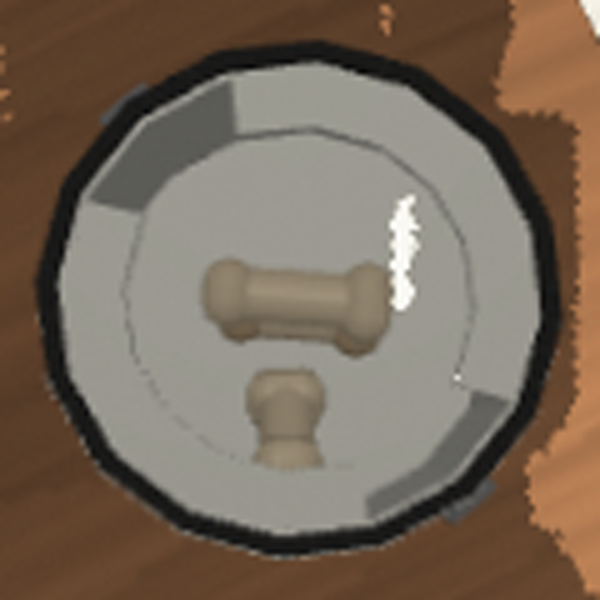

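```bash
python3 - <<'E'
from h import *
C=tuple(np.load('w11c.npz').values())
f=lambda p,z:onz('wrist',195+p[0]/5,40+p[1]/5,z,C)[:2]
for z,ps in [(.074,[(125,103),(468,502)]),(.074,[(92,203),(235,85),(505,400),(365,515)])]:
    Q=[f(p,z) for p in ps]; print(np.round(Q,4))
    if len(Q)==2: a,b=Q
    else: a=(Q[0]+Q[1])/2; b=(Q[2]+Q[3])/2
    print('mid',(a+b)/2,'yaw',np.degrees(np.arctan2(*(a-b)[::-1])),np.linalg.norm(a-b))
# ring fit
img=cv2.imread('pics/w11.png'); m=(img.max(2)<40).astype(np.uint8); m2=np.zeros_like(m); m2[45:155,198:310]=m[45:155,198:310]
v,u=np.nonzero(m2); Q=np.array([onz('wrist',a,b,.078,C)[:2] for a,b in zip(u,v)])
(c,r)=cv2.minEnclosingCircle((Q*1000).astype(np.float32)); print('ring',c,r,Q.mean(0))
E
```

```text
[[ 0.6475 -0.1433]
 [ 0.5425 -0.1698]]
mid [ 0.59496849 -0.15654591] yaw 14.160663361648483 0.1082859098397537
[[ 0.6315 -0.1281]
 [ 0.6407 -0.1649]
 [ 0.5582 -0.1857]
 [ 0.5491 -0.1495]]
mid [ 0.59490051 -0.15705328] yaw 14.376017934482324 0.08511204439844208
ring (596.0197143554688, -156.8140411376953) 52.583702087402344 [ 0.59890011 -0.15860477]
```

Emit:
drive_tool:
  motion:
    - [[0.1,0.025,0,0.032,0,0,0],[0.1,0.025,0,0.032,0,0,0],[0.1,0,0,0,0,-9.4,0],[0.1,0,0,0,0,-9.4,0],[0.1,0,0,0,0,-9.4,0],[0.1,0,0,0,0,-9.3,0],[0.1,0,0,0,0,0,0],[0.1,0,0,0,0,0,0]]

```text
clock: 32.35
position: [0.4407, -0.1503, 0.2039]
tool_rot: [-1.571, 0.0, -2.946]
wrist_force: [-0.2, -0.4, -0.2]
finger_gap: 0.549
```

```bash
python3 - <<'E'
from h import *
plan([.441,-.149,.027],-168.6)
c=cam('wrist');p,d=snapshot('wrist');save('w12',p)
W=cloud('wrist',d,c);z=W[...,2]
for lo,hi in [(.039,.05),(.012,.027)]:
    m=(z>lo)&(z<hi)&(abs(W[...,0]-.44)<.06)&(abs(W[...,1]+.15)<.06); P=W[m][:,:2]; c0=P.mean(0); w,V=np.linalg.eigh(np.cov((P-c0).T)); print(len(P),c0,P.min(0),P.max(0),np.degrees(np.arctan2(V[1,1],V[0,1])))
E
```

```text
t 32.35 pos [ 0.4407 -0.1503  0.2039] rpy deg [-8.9990e+01  2.0000e-02 -1.6879e+02] F [-0.2 -0.4 -0.2] gap mm 50.0
shift tool [-0.0005  0.1769 -0.0012] dist 0.1769 rotvec deg [-0.01 -0.19 -0.02]
724 [ 0.44383351 -0.14900995] [ 0.40849005 -0.16199344] [ 0.47783713 -0.13661867] -168.7221310599246
5249 [ 0.44489769 -0.14881373] [ 0.38846846 -0.20307521] [ 0.49603765 -0.09501085] 100.91887057508018
```

View pics/w12.png

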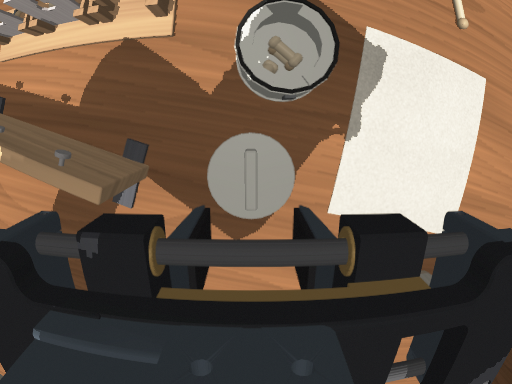

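Lid is still at its spot (bar ≈ px (251,180), aligned with the tool). Grip it.

Emit:
drive_tool:
  motion:
    - [[0.1,-0.0005,0.05,-0.001,0,0,0],[0.1,0,0.05,0,0,0,0],[0.1,0,0.04,0,0,0,0],[0.1,0,0.025,0,0,0,0],[0.1,0,0.012,0,0,0,0],[-0.4,0,0,0,0,0,0],[-1,0,0,0,0,0,0],[-1,0,0,0,0,0,0],[-1,0,0,0,0,0,0],[-1,0,0,0,0,0,0],[-1,0,0,0,0,0,0],[-1,0,0,0,0,0,0]]

```text
clock: 33.9
position: [0.441, -0.1492, 0.0272]
tool_rot: [-1.57, 0.001, -2.942]
wrist_force: [-0.8, 0.7, 8.4]
finger_gap: 0.152
```

Emit:
drive_tool:
  motion:
    - [[-1,0,0,0,0,0,0],[-1,0,-0.02,0,0,0,0],[-1,0,-0.05,0,0,0,0],[-1,0,-0.05,0,0,0,0],[-1,0,-0.05,0,0,0,0],[-1,0,0,0,0,0,0]]

```text
clock: 34.65
position: [0.4424, -0.1498, 0.2001]
tool_rot: [-1.567, 0.005, -2.942]
wrist_force: [-0.1, -1.2, -1.8]
finger_gap: 0.152
```

```bash
python3 - <<'E'
from h import *
plan([.5947,-.1545,.2],-166)
E
```

```text
t 34.65 pos [ 0.4424 -0.1498  0.2001] rpy deg [ -89.77    0.3  -168.56] F [-0.1 -1.2 -1.8] gap mm 13.8
shift tool [-0.1484  0.001   0.0348] dist 0.1524 rotvec deg [-0.24 -2.56 -0.3 ]
```

Emit:
drive_tool:
  motion:
    - [[-1,-0.049,0,0.012,0,0,0],[-1,-0.05,0,0.012,0,0,0],[-1,-0.0494,0,0.011,0,-2.6,0],[-1,0,0.04,0,0,0,0],[-1,0,0.03,0,0,0,0],[-1,0,0,0,0,0,0],[-1,0,0,0,0,0,0]]

```text
clock: 35.52
position: [0.5933, -0.1541, 0.1273]
tool_rot: [-1.571, 0.0, -2.897]
wrist_force: [0.2, 0.2, -0.9]
finger_gap: 0.148
```

```bash
python3 - <<'E'
from h import *
plan([.5947,-.1545,.0889],-166)
q,d=snapshot('side');save('s13',cv2.resize(q[140:230,200:300],None,fx=6,fy=6,interpolation=cv2.INTER_CUBIC)[:590])
E
```

```text
t 35.52 pos [ 0.5933 -0.1541  0.1273] rpy deg [-8.9990e+01  2.0000e-02 -1.6597e+02] F [ 0.2  0.2 -0.9] gap mm 13.5
shift tool [-0.0012  0.0384  0.0007] dist 0.0384 rotvec deg [-0.01  0.03 -0.02]
```

View pics/s13.png

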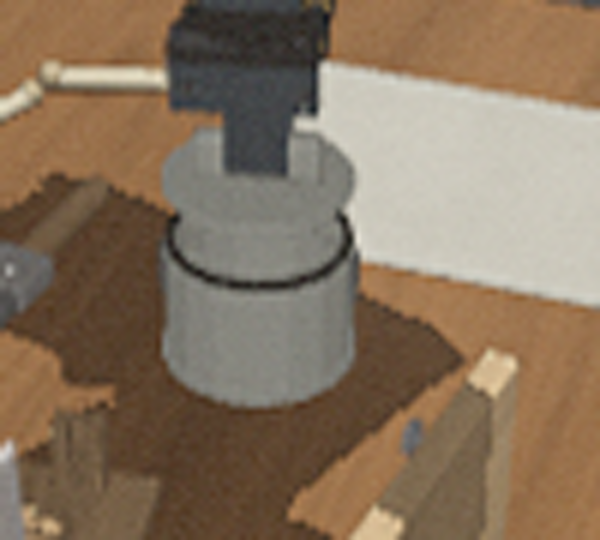

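Emit:
drive_tool:
  motion:
    - [[-1,-0.0012,0.01,0.0005,0,0,0],[-1,0,0.01,0,0,0,0],[-1,0,0.008,0,0,0,0],[-1,0,0.006,0,0,0,0],[-1,0,0,0,0,0,0]]

```text
clock: 36.2
position: [0.5942, -0.1541, 0.0922]
tool_rot: [-1.571, -0.001, -2.897]
wrist_force: [-0.7, 0.6, -2.0]
finger_gap: 0.152
```

Emit:
drive_tool:
  motion:
    - [[-1,0,0.002,0,0,0,0],[-1,0,0.002,0,0,0,0],[-1,0,0.0005,0,0,0,0],[-1,0,0,0,0,0,0]]

```text
clock: 36.7
position: [0.5945, -0.1542, 0.0883]
tool_rot: [-1.571, 0.0, -2.897]
wrist_force: [-0.8, 0.6, 2.7]
finger_gap: 0.152
```

Emit:
drive_tool:
  motion:
    - [[-1,0,0.0005,0,0,-5,0],[-1,0,0,0,0,-9,0],[-1,0,0,0,0,-9,0],[-1,0,0,0,0,-9,0],[-1,0,0,0,0,-9,0],[-1,0,0,0,0,-9,0],[-1,0,0,0,0,-9,0],[-1,0,0,0,0,-9,0],[-1,0,0,0,0,-9,0],[-1,0,0,0,0,-9,0],[-1,0,0,0,0,-4,0],[-1,0,0,0,0,0,0]]

```text
clock: 38.2
position: [0.5947, -0.1542, 0.0879]
tool_rot: [-1.57, -0.0, -1.326]
wrist_force: [-0.1, 0.5, 3.3]
finger_gap: 0.15
```

Emit:
drive_tool:
  motion:
    - [[-1,0,-0.0015,0,0,0,0],[-1,0,-0.0015,0,0,0,0],[-1,0,-0.001,0,0,0,0],[-1,0,0,0,0,0,0]]

```text
clock: 38.7
position: [0.5945, -0.1542, 0.0904]
tool_rot: [-1.571, 0.0, -1.327]
wrist_force: [8.7, -2.3, -22.0]
finger_gap: 0.151
```

Emit:
drive_tool:
  motion:
    - [[-1,0,0.0013,0,0,0,0],[-1,0,0,0,0,0,0],[-0.6,0,0,0,0,0,0],[-0.2,0,0,0,0,0,0],[0.1,0,0,0,0,0,0],[0.1,0,0,0,0,0,0],[0.1,0,-0.04,0,0,0,0],[0.1,0,-0.05,0,0,0,0],[0.1,0,-0.05,0,0,0,0],[0.1,0,-0.03,0,0,0,0],[0.1,0,0,0,0,0,0]]

```text
clock: 40.08
position: [0.5954, -0.1545, 0.2629]
tool_rot: [-1.567, -0.002, -1.326]
wrist_force: [0.2, 0.6, -0.3]
finger_gap: 0.55
```

```bash
python3 - <<'E'
from h import *
plan([.61,.19,.26],-82.5)
c=cam('wrist');p,d=snapshot('wrist');save('w14',p);W=cloud('wrist',d,c);z=W[...,2]
m=(z>.1)&(z<.118)&(abs(W[...,0]-.594)<.06)&(abs(W[...,1]+.155)<.06); P=W[m][:,:2]; c0=P.mean(0); w,V=np.linalg.eigh(np.cov((P-c0).T)); print(len(P),c0,np.degrees(np.arctan2(V[1,1],V[0,1])),np.median(z[m]))
E
```

```text
t 40.08 pos [ 0.5954 -0.1545  0.2629] rpy deg [-89.79  -0.14 -75.97] F [ 0.2  0.6 -0.3] gap mm 50.1
shift tool [-0.3307  0.0025  0.0976] dist 0.3448 rotvec deg [-0.22  6.53  0.13]
770 [ 0.5961558  -0.15280171] 104.52713084103527 0.10886375265090367
```

View pics/w14.png

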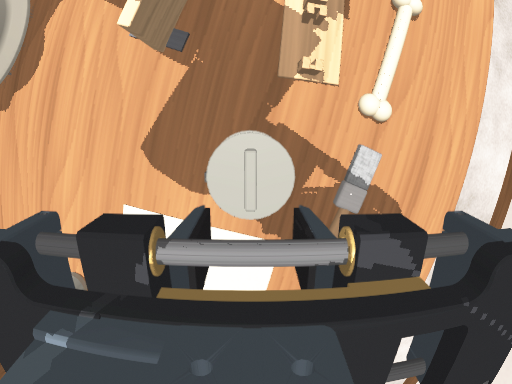

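Emit:
drive_tool:
  motion:
    - [[0.1,-0.047,0,0.013,0,1,0],[0.1,-0.047,0,0.013,0,1,0],[0.1,-0.047,0,0.013,0,1,0],[0.1,-0.047,0,0.013,0,1,0],[0.1,-0.047,0,0.013,0,1,0],[0.1,-0.037,0,0.013,0,1.5,0],[0.1,0,0,0,0,0,0],[0.1,0,0,0,0,0,0]]

```text
clock: 41.12
position: [0.6155, 0.1273, 0.2593]
tool_rot: [-1.573, -0.0, -1.439]
wrist_force: [-1.0, 0.5, 0.2]
finger_gap: 0.552
```

```bash
python3 - <<'E'
from h import *
plan([.625,.145,.26],-82.5)
c=cam('wrist');p,d=snapshot('wrist');save('w15',p);np.save('w15.npy',d);np.savez('w15c',*c)
q,dt=snapshot('top');save('t15',cv2.resize(q[130:250,90:250],None,fx=5,fy=5,interpolation=cv2.INTER_CUBIC)[:600])
E
```

```text
t 41.12 pos [0.6155 0.1273 0.2593] rpy deg [-9.011e+01 -2.000e-02 -8.244e+01] F [-1.   0.5  0.2] gap mm 50.2
shift tool [-0.0163 -0.0008  0.0118] dist 0.0201 rotvec deg [0.11 0.06 0.02]
```

View pics/w15.png

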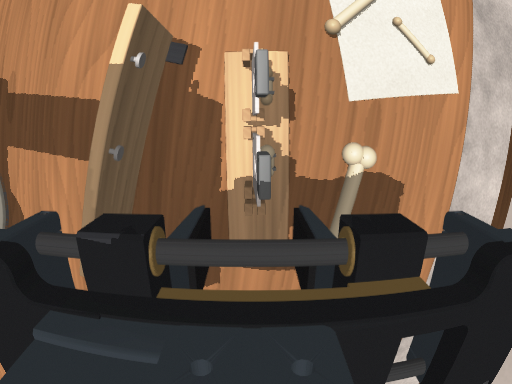

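View pics/t15.png

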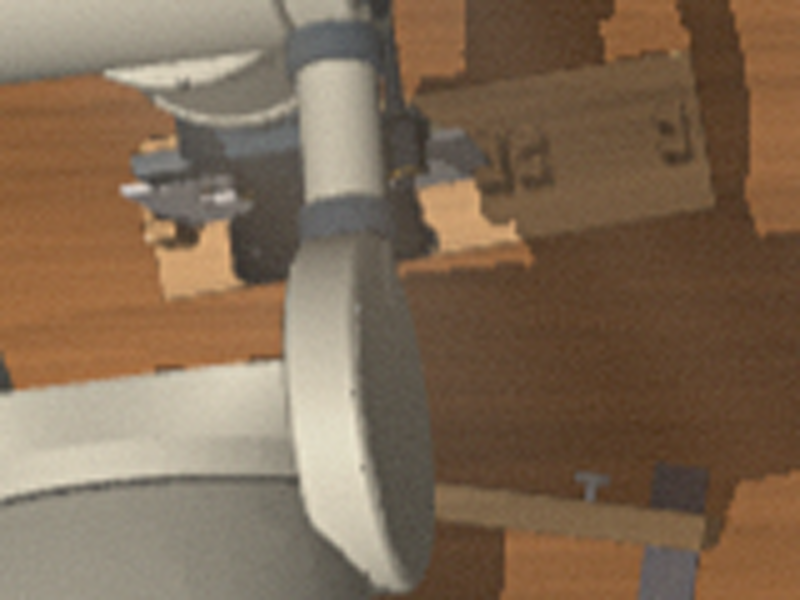

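```bash
python3 - <<'E'
from h import *
C=tuple(np.load('w15c.npz').values()); d=np.load('w15.npy'); W=cloud('wrist',d,C); z=W[...,2]
def box(u0,v0,u1,v1):
    m=np.zeros(z.shape,bool); m[v0:v1,u0:u1]=1; return m
def pca(P):
    c=P.mean(0); w,V=np.linalg.eigh(np.cov((P[:,:2]-c[:2]).T)); a=V[:,1]; a=a*np.sign(a[1]); q=(P[:,:2]-c[:2])@V[:,::-1]
    return len(P),c.round(4),'ang',round(np.degrees(np.arctan2(a[1],a[0])),2),'ext',np.ptp(q,axis=0).round(4)
for b in [(255,30,290,120),(245,130,280,208)]:
    m=box(*b)&(z>.148)&(z<.166); print('grip',pca(W[m]),np.percentile(W[m][:,2],[5,50,95]))
    m=box(*b)&(z>.100)&(z<.13); print('plate top',pca(W[m]))
m=box(80,0,200,210)&(z>.130)&(z<.146); print('panel',pca(W[m]),np.median(z[m]))
P=W[m]
m=box(80,0,200,210)&(z>.112)&(z<.131); n,l,st,ce=cv2.connectedComponentsWithStats(m.astype(np.uint8))
for i in range(1,n):
    if st[i,4]>15: print('screw?',ce[i],pca(W[l==i]),W[l==i].max(0))
a=cv2.imread('pics/w15.png'); save('w15z',cv2.resize(a[0:215,80:295],None,fx=2.75,fy=2.75,interpolation=cv2.INTER_CUBIC))
E
```

```text
grip (595, array([0.6119, 0.2414, 0.1537]), 'ang', np.float64(97.61), 'ext', array([0.0443, 0.0112])) [0.15222481 0.15370563 0.15500834]
plate top (103, array([0.609 , 0.2287, 0.1205]), 'ang', np.float64(98.31), 'ext', array([0.076 , 0.0102]))
grip (585, array([0.6271, 0.1439, 0.1536]), 'ang', np.float64(98.31), 'ext', array([0.0436, 0.0115])) [0.15173171 0.15375328 0.15496279]
plate top (172, array([0.6209, 0.1471, 0.1175]), 'ang', np.float64(97.82), 'ext', array([0.0766, 0.0111]))
panel (3549, array([0.4547, 0.1979, 0.1371]), 'ang', np.float64(81.77), 'ext', array([0.2368, 0.0333])) 0.13776259164097188
screw? [121.60069849 107.3556461 ] (1718, array([0.4629, 0.195 , 0.1223]), 'ang', np.float64(81.7), 'ext', array([0.2383, 0.0166])) [0.4842709  0.30940918 0.13099685]
```

View pics/w15z.png

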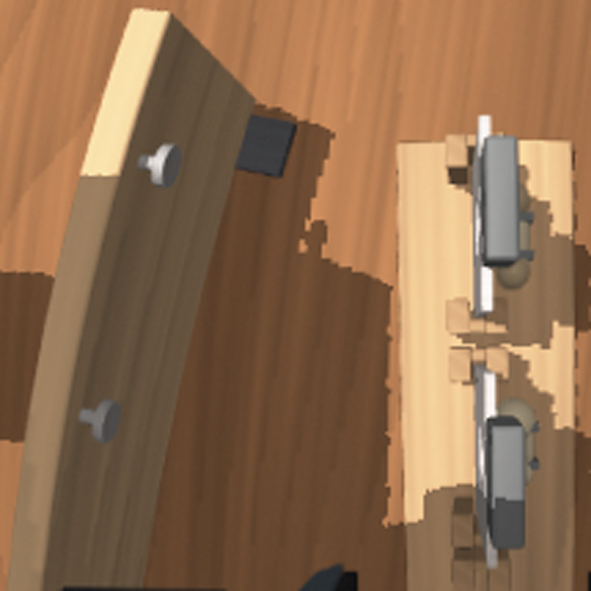

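```bash
cat > panel.py <<'E'
from h import *
def analyse(W,img=None):
    z=W[...,2]; x=W[...,0]; y=W[...,1]
    reg=(x>.36)&(x<.54)&(y>-.06)&(y<.36)
    th=np.radians(-8.25); 
    for it in range(3):
        ex=np.array([np.cos(th),np.sin(th)]); ey=np.array([-ex[1],ex[0]])
        px=x*ex[0]+y*ex[1]; py=x*ey[0]+y*ey[1]
        if it==0:
            m=reg&(z>.03)&(z<.10); h,e=np.histogram(px[m],bins=np.arange(.3,.6,.002)); f=e[h.argmax()]+.001
        m=reg&(z>.02)&(z<.11)&(abs(px-f)<.004)
        A=np.polyfit(py[m],px[m],1); th=th-np.arctan(A[0]); f=np.median(px[m])
    print('panel yaw',np.degrees(th).round(2),'face px',f.round(4),m.sum(),'std',(px[m]-np.polyval(A,py[m])).std().round(4))
    top=reg&(abs(z-.138)<.005); print('top px range',np.percentile(px[top],[2,98]).round(4),'py range',np.percentile(py[top],[.3,99.7]).round(4), 'z',np.median(z[top]).round(4))
    s=reg&(px-f>.004)&(px-f<.022)&(z>.105)&(z<.135)
    n,l,st,ce=cv2.connectedComponentsWithStats(s.astype(np.uint8))
    for i in range(1,n):
        if st[i,4]<8: continue
        q=l==i; 
        print('screw px',ce[i].round(1),st[i,4],'out',np.percentile((px-f)[q],[5,50,95]).round(4),'py',np.percentile(py[q],[3,50,97]).round(4),'mid',((np.percentile(py[q],3)+np.percentile(py[q],97))/2).round(4),'z',np.percentile(z[q],[3,97]).round(4))
    return th,f
E
python3 - <<'E'
from panel import *
C=tuple(np.load('w15c.npz').values()); d=np.load('w15.npy'); W=cloud('wrist',d,C)
W[215:]=np.nan
analyse(W)
print('-- top0'); analyse(cloud('top',np.load('top0.npy')))
print('-- side0'); analyse(cloud('side',np.load('side0.npy')))
E
```

```text
panel yaw -8.18 face px 0.4286 4696 std 0.0005
top px range [0.4116 0.429 ] py range [0.134  0.3734] z 0.1379
screw px [139.6  59.6] 144 out [0.0057 0.0133 0.0145] py [0.3069 0.3143 0.3217] mid 0.3143 z [0.1165 0.1313]
screw px [118.1 152.5] 135 out [0.006  0.0135 0.0146] py [0.2028 0.2105 0.2177] mid 0.2102 z [0.1157 0.1311]
-- top0
panel yaw -8.46 face px 0.4255 25 std 0.0008
top px range [0.4079 0.4251] py range [0.0494 0.3758] z 0.1373
screw px [124.9 215.2] 19 out [0.006  0.0106 0.0135] py [0.31   0.3167 0.3229] mid 0.3165 z [0.1218 0.1329]
screw px [166.2 220.2] 20 out [0.0061 0.0109 0.0136] py [0.2048 0.2126 0.2212] mid 0.213 z [0.1223 0.1318]
screw px [207.9 225.4] 19 out [0.0061 0.0109 0.0137] py [0.1    0.1072 0.1148] mid 0.1074 z [0.1219 0.1322]
-- side0
panel yaw -8.24 face px 0.4086 1234 std 0.0007
top px range [0.408  0.4258] py range [0.0493 0.3766] z 0.1375
screw px [227.  281.6] 43 out [0.0047 0.0105 0.0158] py [0.3744 0.3762 0.3775] mid 0.376 z [0.1062 0.1336]
```

Emit:
drive_tool:
  motion:
    - [[0.1,-0.0153,0.01,0.0123,0,0,0],[0.1,0,0.04,0,0,0,0],[0.1,0,0.04,0,0,0,0],[0.1,0,0.03,0,0,0,0],[0.1,0,0.014,0,0,0,0],[0,0,0,0,0,0,0],[-0.5,0,0,0,0,0,0],[-1,0,0,0,0,0,0],[-1,0,0,0,0,0,0],[-1,0,0,0,0,0,0],[-1,0,0,0,0,0,0],[-1,0,0,0,0,0,0]]

```text
clock: 42.72
position: [0.6257, 0.1445, 0.1269]
tool_rot: [-1.572, -0.0, -1.439]
wrist_force: [-4.2, -0.3, 8.9]
finger_gap: 0.139
```

Emit:
drive_tool:
  motion:
    - [[-1,0,0,0,0,0,0],[-1,0,0,0,0,0,0],[-1,0,0,0,0,0,0]]

```text
clock: 43.1
position: [0.6257, 0.1445, 0.1268]
tool_rot: [-1.572, -0.0, -1.439]
wrist_force: [-4.8, -1.5, 7.9]
finger_gap: 0.138
```

Emit:
drive_tool:
  motion:
    - [[-1,0,-0.01,0,0,0,0],[-1,0,-0.015,0,0,0,0],[-1,0,-0.02,0,0,0,0],[-1,0,-0.03,0,0,0,0],[-1,0,-0.03,0,0,0,0],[-1,0,-0.02,0,0,0,0],[-1,0,0,0,0,0,0],[-1,0,0,0,0,0,0]]

```text
clock: 44.1
position: [0.6261, 0.1445, 0.251]
tool_rot: [-1.571, 0.0, -1.439]
wrist_force: [0.5, -0.1, -2.0]
finger_gap: 0.13
```

```bash
python3 - <<'E'
from h import *
plan([.5,.1,.3],-98.2)
q,d=snapshot('side');save('s16',cv2.resize(q[120:320,130:330],None,fx=3,fy=3,interpolation=cv2.INTER_CUBIC)[:590]);np.save('s16.npy',d)
q,d=snapshot('top');save('t16',q);np.save('t16.npy',d)
c=cam('wrist');p,d=snapshot('wrist');save('w16',p)
E
```

```text
t 44.1 pos [0.6261 0.1445 0.251 ] rpy deg [-90.     0.   -82.47] F [ 0.5 -0.1 -2. ] gap mm 11.9
shift tool [ 0.0276 -0.049  -0.1309] dist 0.1424 rotvec deg [ 0.   15.73 -0.  ]
```

View pics/s16.png

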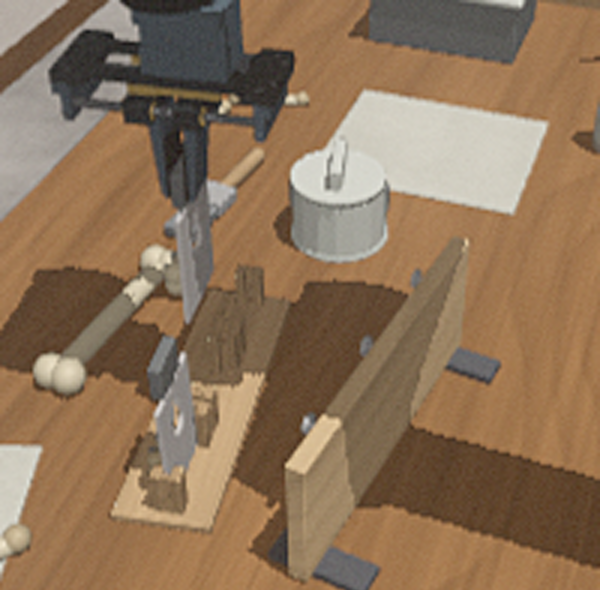

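View pics/w16.png

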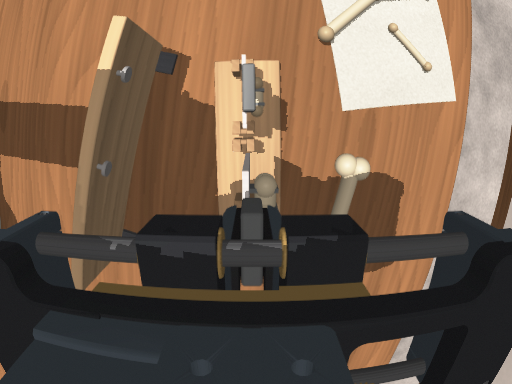

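Emit:
drive_tool:
  motion:
    - [[-1,-0.004,0,-0.039,0,0,0],[-1,-0.004,0,-0.039,0,0,0],[-1,-0.0043,0,-0.039,0,0,0],[-1,0,0.02,0,0,8,0],[-1,0,0.03,0,0,7.7,0],[-1,0,0,0,0,0,0],[-1,0,0,0,0,0,0]]

```text
clock: 45.12
position: [0.509, 0.1414, 0.202]
tool_rot: [-1.57, 0.0, -1.71]
wrist_force: [-0.0, -0.2, -1.5]
finger_gap: 0.128
```

```bash
python3 - <<'E'
from panel import *
plan([.5084,.1414,.2],-98.2)
C=cam('wrist');p,d=snapshot('wrist');save('w17',p);np.save('w17.npy',d);np.savez('w17c',*C)
W=cloud('wrist',d,C); W[205:]=np.nan; analyse(W)
q,d=snapshot('side');save('s17',cv2.resize(q[140:320,150:330],None,fx=3.3,fy=3.3,interpolation=cv2.INTER_CUBIC)[:590]);np.save('s17.npy',d)
q,d=snapshot('top');save('t17',cv2.resize(q[130:250,90:250],None,fx=5,fy=5,interpolation=cv2.INTER_CUBIC));np.save('t17.npy',d)
E
```

```text
t 45.12 pos [0.509  0.1414 0.202 ] rpy deg [-89.98   0.   -97.98] F [-0.  -0.2 -1.5] gap mm 11.6
shift tool [ 0.0001  0.002  -0.0006] dist 0.0021 rotvec deg [-0.02  0.22 -0.  ]
panel yaw -8.13 face px 0.4288 2363 std 0.0003
top px range [0.4117 0.4291] py range [0.2119 0.373 ] z 0.138
screw px [196.4  81.5] 196 out [0.0054 0.0121 0.0142] py [0.3061 0.3134 0.3213] mid 0.3137 z [0.1175 0.1314]
screw px [198.  199.6] 115 out [0.0047 0.0114 0.0136] py [0.208  0.2121 0.2175] mid 0.2127 z [0.1168 0.1312]
```

View pics/s17.png

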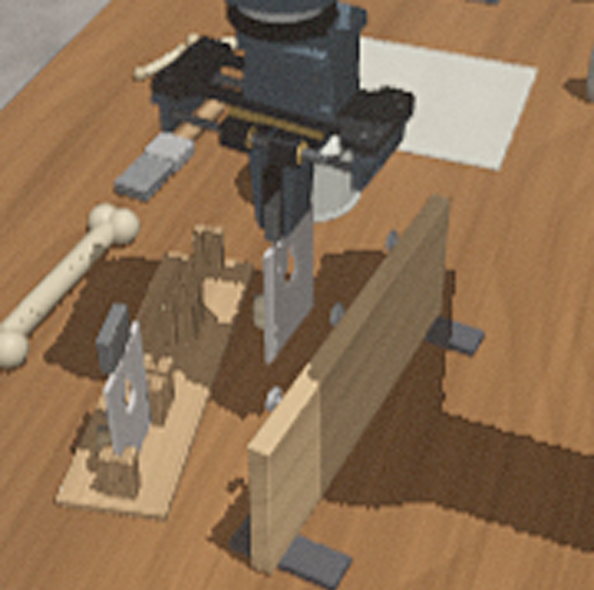

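View pics/w17.png

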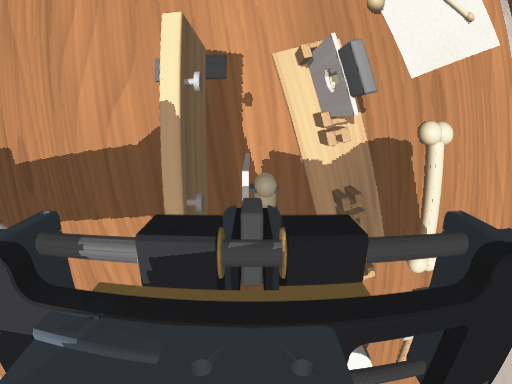

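View pics/t17.png

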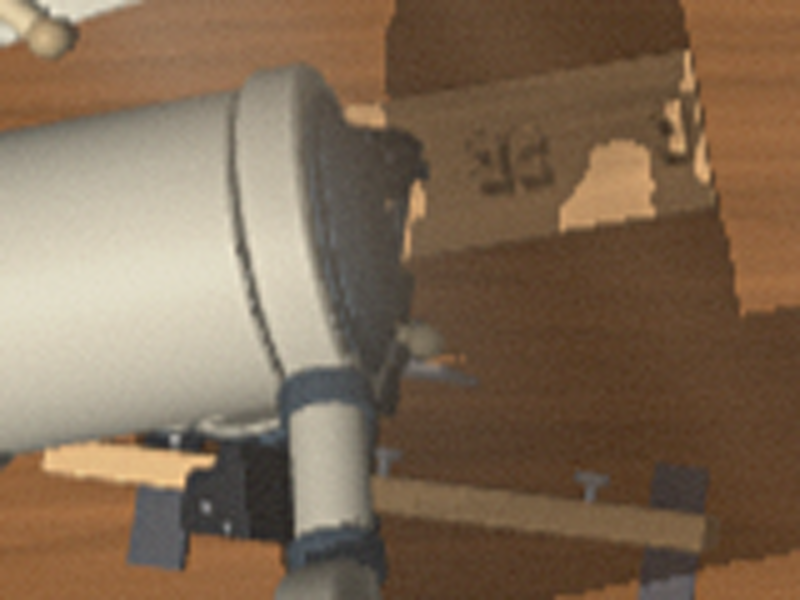

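```bash
cat > sidem.py <<'E'
from h import *
th=np.radians(-8.2); ex=np.array([np.cos(th),np.sin(th)]); ey=np.array([-ex[1],ex[0]])
def pf(W): return np.stack([W[...,0]*ex[0]+W[...,1]*ex[1],W[...,0]*ey[0]+W[...,1]*ey[1],W[...,2]],-1)
def show(name,Q,m):
    P=Q[m]
    if len(P)<4: print(name,'none'); return
    print(name,len(P),'px',np.percentile(P[:,0],[2,50,98]).round(4),'py',np.percentile(P[:,1],[2,50,98]).round(4),'mid',((np.percentile(P[:,1],2)+np.percentile(P[:,1],98))/2).round(4),'z',np.percentile(P[:,2],[2,50,98]).round(4))
E
python3 - <<'E'
from sidem import *
d=np.load('s17.npy'); Q=pf(cloud('side',d)); px,py,z=Q[...,0],Q[...,1],Q[...,2]
show('paneltop',Q,(abs(z-.138)<.004)&(px>.39)&(px<.44)&(py>.03)&(py<.40))
for c in (.107,.213,.318):
    show('screw',Q,(z>.105)&(z<.137)&(px>.430)&(px<.445)&(abs(py-c)<.02))
pl=(px>.46)&(px<.50)&(py>.15)&(py<.28)&(z>.085)&(z<.21)
show('plate',Q,pl)
h,e=np.histogram(px[pl],bins=np.arange(.46,.5,.001)); print(dict(zip(e.round(3),h)))
# local crop of plate mask around
v,u=np.nonzero(pl); print(u.min(),u.max(),v.min(),v.max())
E
```

```text
paneltop 644 px [0.4083 0.4164 0.4258] py [0.0584 0.2433 0.3735] mid 0.2159 z [0.1347 0.1377 0.1402]
screw 17 px [0.4339 0.4366 0.4398] py [0.0992 0.11   0.1145] mid 0.1069 z [0.1184 0.1272 0.133 ]
screw 21 px [0.433  0.4366 0.4408] py [0.2068 0.2144 0.2202] mid 0.2135 z [0.1179 0.1249 0.1319]
screw 24 px [0.4341 0.4368 0.4399] py [0.3102 0.3208 0.3255] mid 0.3178 z [0.1185 0.1258 0.1319]
plate 523 px [0.4765 0.4784 0.4963] py [0.1754 0.2233 0.2514] mid 0.2134 z [0.0879 0.14   0.208 ]
{np.float64(0.46): np.int64(0), np.float64(0.461): np.int64(0), np.float64(0.462): np.int64(0), np.float64(0.463): np.int64(0), np.float64(0.464): np.int64(0), np.float64(0.465): np.int64(0), np.float64(0.466): np.int64(0), np.float64(0.467): np.int64(0), np.float64(0.468): np.int64(3), np.float64(0.469): np.int64(0), np.float64(0.47): np.int64(2), np.float64(0.471): np.int64(0), np.float64(0.472): np.int64(1), np.float64(0.473): np.int64(1), np.float64(0.474): np.int64(1), np.float64(0.475): np.int64(1), np.float64(0.476): np.int64(15), np.float64(0.477): np.int64(127), np.float64(0.478): np.int64(225), np.float64(0.479): np.int64(64), np.float64(0.48): np.int64(27), np.float64(0.481): np.int64(10), np.float64(0.482): np.int64(5), np.float64(0.483): np.int64(1), np.float64(0.484): np.int64(3), np.float64(0.485): np.int64(1), np.float64(0.486): np.int64(0), np.float64(0.487): np.int64(1), np.float64(0.488): np.int64(1), np.float64(0.489): np.int64(3), np.float64(0.49): np.int64(0), np.float64(0.491): np.int64(1), np.float64(0.492): np.int64(4), np.float64(0.493): np.int64(2), np.float64(0.494): np.int64(6), np.float64(0.495): np.int64(6), np.float64(0.496): np.int64(4), np.float64(0.497): np.int64(3), np.float64(0.498): np.int64(1)}
227 244 202 249
```

Emit:
drive_tool:
  motion:
    - [[-1,0,0.015,-0.01,0,0.2,0],[-1,0,0.014,-0.01,0,0,0],[-1,0,0,-0.0116,0,0,0],[-1,0,0,0,0,0,0],[-1,0,0,0,0,0,0]]

```text
clock: 45.9
position: [0.4781, 0.1461, 0.1732]
tool_rot: [-1.569, 0.001, -1.716]
wrist_force: [0.6, 0.1, -3.9]
finger_gap: 0.13
```

```bash
cat > chk.py <<'E'
import sys
from sidem import *
c=float(sys.argv[1]); name=sys.argv[2]
s=sensors.get_state(); t=s['position']; print('TCP panel frame',pf(t).round(4),'yaw',np.degrees(s['tool_rot'][2]).round(2),'F',s['wrist_force'].round(1))
q,d=snapshot('side'); save(name,cv2.resize(q[140:320,150:330],None,fx=3.3,fy=3.3,interpolation=cv2.INTER_CUBIC))
Q=pf(cloud('side',d)); px,py,z=Q[...,0],Q[...,1],Q[...,2]
b=pf(t)[0]-.006
pl=(abs(px-b)<.0035)&(abs(py-c)<.06)&(z>.145)&(z<t[2]-.002)
show('plate above panel',Q,pl)
show('screw head',Q,(z>.11)&(z<.137)&(px>.436)&(px<.442)&(abs(py-c)<.014))
pt=(abs(py-c)<.06)&(z<.145)&(abs(px-b)<.0035); show('plate low',Q,pt)
E
python3 chk.py .213 s18
```

```text
TCP panel frame [0.4524 0.2128 0.1732] yaw -98.35 F [ 0.6  0.1 -3.9]
plate above panel 82 px [0.4454 0.447  0.4489] py [0.1796 0.2261 0.2506] mid 0.2151 z [0.1455 0.1544 0.1682]
screw head 11 px [0.4363 0.4383 0.44  ] py [0.2077 0.2172 0.2197] mid 0.2137 z [0.1183 0.1292 0.1322]
plate low 164 px [0.4456 0.4469 0.4491] py [0.1773 0.2261 0.2519] mid 0.2146 z [0.0934 0.1207 0.1439]
```

View pics/s18.png

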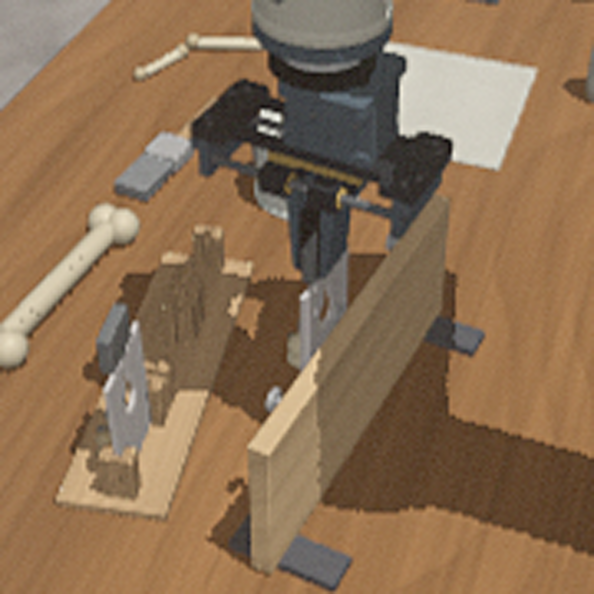

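Emit:
drive_tool:
  motion:
    - [[-1,0,0,-0.005,0,0.1,0],[-1,0,0,-0.004,0,0,0],[-1,0,0,-0.003,0,0,0],[-1,0,0,0,0,0,0]]

```text
clock: 46.45
position: [0.4652, 0.1478, 0.1724]
tool_rot: [-1.571, -0.0, -1.718]
wrist_force: [0.4, -0.4, -2.0]
finger_gap: 0.128
```

Emit:
drive_tool:
  motion:
    - [[-1,0,0,-0.003,0,0,0],[-1,0,0,-0.0025,0,0,0],[-1,0,0,0,0,0,0]]

```text
clock: 46.82
position: [0.4598, 0.1486, 0.1724]
tool_rot: [-1.571, -0.0, -1.718]
wrist_force: [0.3, 0.2, -2.1]
finger_gap: 0.131
```

```bash
python3 chk.py .213 s19
```

```text
TCP panel frame [0.4339 0.2126 0.1724] yaw -98.46 F [ 0.3  0.2 -2.1]
plate above panel 78 px [0.4272 0.4284 0.4313] py [0.1758 0.2294 0.2515] mid 0.2137 z [0.1465 0.1548 0.1686]
screw head none
plate low 66 px [0.4247 0.4283 0.4311] py [0.1695 0.2202 0.2674] mid 0.2184 z [0.1321 0.138  0.1445]
```

View pics/s19.png

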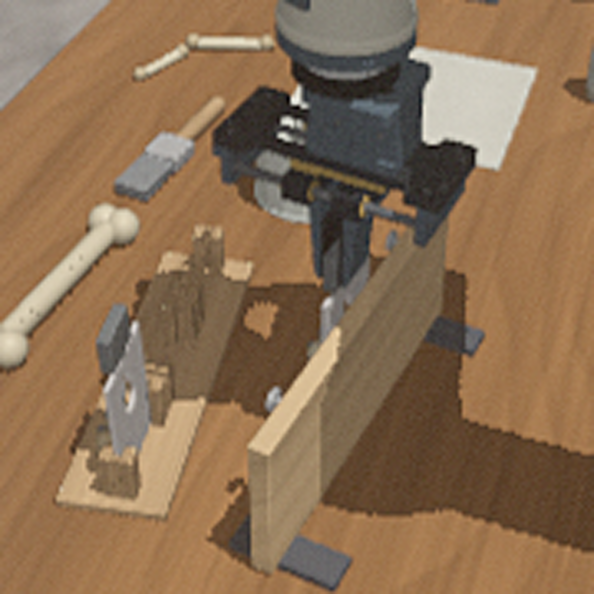

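Emit:
drive_tool:
  motion:
    - [[-1,0,0.002,-0.001,0,0,0],[-1,0,0.004,0,0,0,0],[-1,0,0.004,0,0,0,0],[-1,0,0.004,0,0,0,0],[-1,0,0.004,0,0,0,0],[-1,0,0.003,0,0,0,0],[-1,0,0,0,0,0,0]]

```text
clock: 47.75
position: [0.4589, 0.1487, 0.1512]
tool_rot: [-1.571, -0.0, -1.719]
wrist_force: [0.0, 0.1, -2.6]
finger_gap: 0.128
```

```bash
python3 chk.py .213 s20
```

```text
TCP panel frame [0.433  0.2126 0.1512] yaw -98.47 F [ 0.   0.1 -2.6]
plate above panel 5 px [0.4275 0.4277 0.4298] py [0.2253 0.2314 0.2495] mid 0.2374 z [0.1453 0.146  0.147 ]
screw head none
plate low 53 px [0.4236 0.4263 0.4296] py [0.1622 0.2318 0.2681] mid 0.2151 z [0.1343 0.1377 0.1436]
```

Emit:
drive_tool:
  motion:
    - [[-1,0,0.0015,0,0,0,0],[-1,0,0.0015,0,0,0,0],[-1,0,0,0,0,0,0]]

```text
clock: 48.18
position: [0.4591, 0.1487, 0.1484]
tool_rot: [-1.571, 0.0, -1.719]
wrist_force: [0.5, 0.6, -0.3]
finger_gap: 0.128
```

Emit:
drive_tool:
  motion:
    - [[-1,0,0.001,0,0,0,0],[-1,0,0,0,0,0,0]]

```text
clock: 48.42
position: [0.4592, 0.1487, 0.1478]
tool_rot: [-1.57, 0.0, -1.719]
wrist_force: [-1.7, -0.6, 8.9]
finger_gap: 0.133
```

Emit:
drive_tool:
  motion:
    - [[-1,0,-0.0005,0,0,0,0],[-0.7,0,0,0,0,0,0],[-0.4,0,0,0,0,0,0],[-0.1,0,0,0,0,0,0],[0.1,0,0,0,0,0,0],[0.1,0,0,0,0,0,0],[0.1,0,-0.02,0,0,0,0],[0.1,0,-0.04,0,0,0,0],[0.1,0,-0.04,0.01,0,0,0],[0.1,0,-0.01,0.03,0,0,0],[0.1,0,0,0,0,0,0]]

```text
clock: 49.8
position: [0.5004, 0.1426, 0.2587]
tool_rot: [-1.568, 0.001, -1.719]
wrist_force: [-0.1, 0.5, -0.2]
finger_gap: 0.549
```

```bash
python3 chk.py .213 s21; python3 - <<'E'
from h import *
plan([.6103,.2416,.26],-82.5)
p,d=snapshot('wrist');save('w21',p)
E
```

```text
TCP panel frame [0.475  0.2125 0.2587] yaw -98.5 F [-0.1  0.5 -0.2]
plate above panel none
screw head none
plate low none
t 49.85 pos [0.4988 0.1427 0.2577] rpy deg [-90.    0.  -98.5] F [-0.5 -0.3 -1.9] gap mm 50.0
shift tool [-0.1143 -0.0022  0.0956] dist 0.1491 rotvec deg [ -0. -16.  -0.]
```

View pics/s21.png

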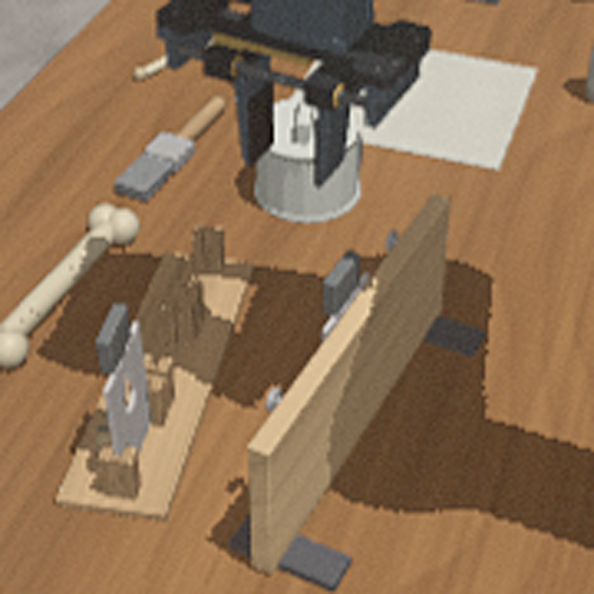

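View pics/w21.png

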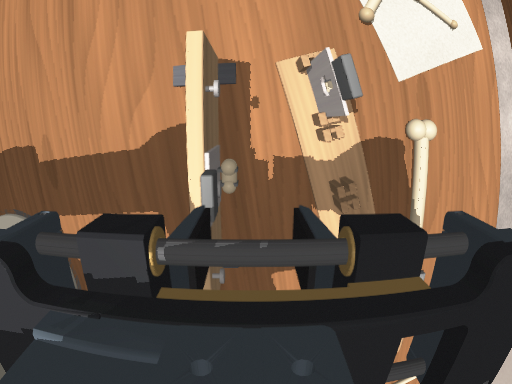

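Emit:
drive_tool:
  motion:
    - [[0.1,-0.038,0,0.032,0,0,0],[0.1,-0.038,0,0.032,0,0,0],[0.1,-0.0383,0,0.0316,0,0,0],[0.1,0,0,0,0,-8,0],[0.1,0,0,0,0,-8,0],[0.1,0,0,0,0,0,0],[0.1,0,0,0,0,0,0]]

```text
clock: 50.78
position: [0.6094, 0.2417, 0.2576]
tool_rot: [-1.572, -0.0, -1.442]
wrist_force: [-0.4, 0.3, 0.4]
finger_gap: 0.551
```

```bash
python3 - <<'E'
from h import *
plan([.6105,.2416,.127],-82.5)
C=cam('wrist');p,d=snapshot('wrist');save('w22',p); W=cloud('wrist',d,C); z=W[...,2]
m=(z>.148)&(z<.166)&(abs(W[...,0]-.61)<.03)&(abs(W[...,1]-.242)<.04); P=W[m]; print(len(P),P.mean(0) if len(P) else '')
q,d=snapshot('side');W=cloud('side',d);z=W[...,2]
m=(z>.122)&(z<.16)&(abs(W[...,0]-.61)<.02)&(abs(W[...,1]-.242)<.035); P=W[m]; print(len(P),P.mean(0),P.min(0),P.max(0))
save('s22',cv2.resize(q[140:320,150:330],None,fx=3.3,fy=3.3))
E
```

```text
t 50.77 pos [0.6094 0.2417 0.2576] rpy deg [-9.005e+01 -1.000e-02 -8.265e+01] F [-0.4  0.3  0.4] gap mm 50.1
shift tool [0.0002 0.1306 0.0012] dist 0.1306 rotvec deg [ 0.05 -0.15  0.01]
576 [0.61184553 0.24290243 0.15376966]
156 [0.60660725 0.24862753 0.14364804] [0.600197   0.2204481  0.12309675] [0.61797187 0.26746583 0.15701906]
```

View pics/s22.png

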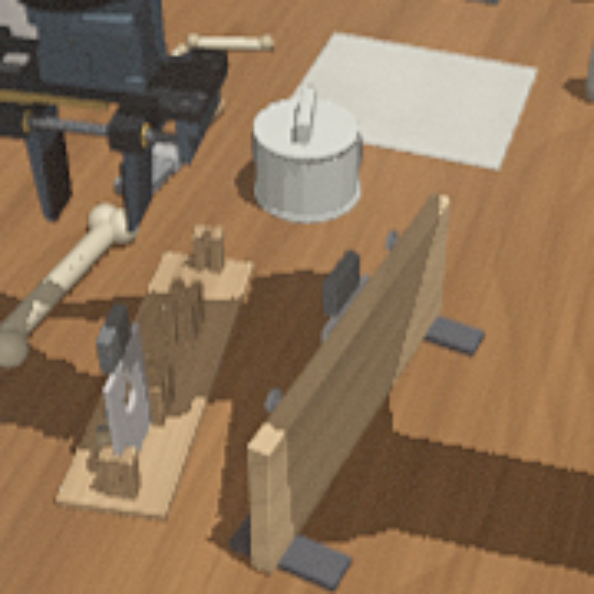

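Emit:
drive_tool:
  motion:
    - [[0.1,0,0.02,0.001,0,0,0],[0.1,0,0.04,0,0,0,0],[0.1,0,0.04,0,0,0,0],[0.1,0,0.02,0,0,0,0],[0.1,0,0.0105,0,0,0,0],[0,0,0,0,0,0,0],[-0.5,0,0,0,0,0,0],[-1,0,0,0,0,0,0],[-1,0,0,0,0,0,0],[-1,0,0,0,0,0,0],[-1,0,0,0,0,0,0],[-1,0,0,0,0,0,0]]

```text
clock: 52.38
position: [0.6104, 0.2419, 0.1277]
tool_rot: [-1.572, 0.0, -1.439]
wrist_force: [-3.9, -0.9, 6.8]
finger_gap: 0.136
```

Emit:
drive_tool:
  motion:
    - [[-1,0,0,0,0,0,0],[-1,0,0,0,0,0,0],[-1,0,0,0,0,0,0]]

```text
clock: 52.75
position: [0.6104, 0.2419, 0.1277]
tool_rot: [-1.572, 0.0, -1.439]
wrist_force: [-4.3, -0.4, 6.6]
finger_gap: 0.139
```

Emit:
drive_tool:
  motion:
    - [[-1,0,-0.01,0,0,0,0],[-1,0,-0.015,0,0,0,0],[-1,0,-0.02,0,0,0,0],[-1,0,-0.03,0,0,0,0],[-1,0,-0.03,0,0,0,0],[-1,0,-0.02,0,0,0,0],[-1,0,0,0,0,0,0],[-1,0,0,0,0,0,0]]

```text
clock: 53.75
position: [0.6109, 0.2418, 0.252]
tool_rot: [-1.571, -0.0, -1.439]
wrist_force: [0.4, -0.7, -1.6]
finger_gap: 0.129
```

Emit:
drive_tool:
  motion:
    - [[-1,-0.005,0,-0.029,0,0,0],[-1,-0.005,0,-0.029,0,0,0],[-1,-0.0052,0,-0.0286,0,0,0],[-1,0,0.02,0,0,8,0],[-1,0,0.029,0,0,7.9,0],[-1,0,0,0,0,0,0],[-1,0,0,0,0,0,0]]

```text
clock: 54.62
position: [0.5234, 0.2457, 0.2038]
tool_rot: [-1.571, 0.0, -1.714]
wrist_force: [0.0, 0.2, -1.2]
finger_gap: 0.129
```

```bash
python3 chk.py .318 s23; python3 - <<'E'
from h import *
plan([.4924,.2499,.174],-98.35)
E
```

```text
TCP panel frame [0.483  0.3178 0.2038] yaw -98.19 F [ 0.   0.2 -1.2]
plate above panel 261 px [0.4758 0.4773 0.4798] py [0.2833 0.3305 0.358 ] mid 0.3207 z [0.1466 0.1741 0.1971]
screw head 17 px [0.4361 0.438  0.4406] py [0.3097 0.3205 0.324 ] mid 0.3169 z [0.1186 0.1281 0.1317]
plate low 381 px [0.4741 0.4773 0.4801] py [0.2831 0.3248 0.3674] mid 0.3253 z [-0.0019  0.1099  0.1433]
t 54.67 pos [0.5236 0.2458 0.2042] rpy deg [-8.995e+01  3.000e-02 -9.822e+01] F [ 0.3 -0.6 -1.1] gap mm 11.6
shift tool [ 0.0004  0.0302 -0.0315] dist 0.0436 rotvec deg [-0.05  0.13 -0.03]
```

View pics/s23.png

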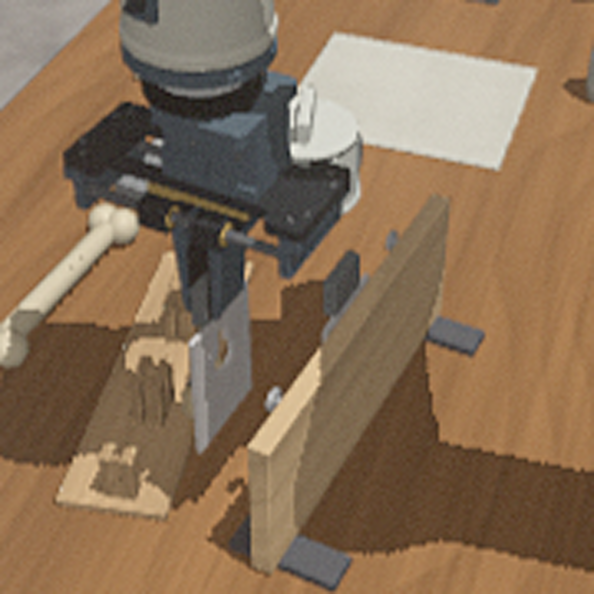

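```bash
python3 - <<'E'
from sidem import *
q,d=snapshot('side'); np.save('s24.npy',d)
for f,b,c in [('s17.npy',.4778,.2134),('s24.npy',.4773,.319)]:
    Q=pf(cloud('side',np.load(f))); px,py,z=Q[...,0],Q[...,1],Q[...,2]
    m=(abs(px-b)<.003)&(abs(py-c)<.05)&(z>.095)&(z<.2)
    print(f)
    for a in np.arange(.095,.195,.01):
        k=m&(z>=a)&(z<a+.01); print(a.round(3),k.sum(),py[k].min().round(4),py[k].max().round(4),((py[k].min()+py[k].max())/2).round(4))
E
```

```text
s17.npy
0.095 43 0.1749 0.2521 0.2135
0.105 43 0.1742 0.2512 0.2127
0.115 38 0.1749 0.2522 0.2136
0.125 43 0.176 0.2539 0.215
0.135 46 0.1744 0.2525 0.2134
0.145 29 0.1757 0.2513 0.2135
0.155 41 0.175 0.2511 0.2131
0.165 37 0.1755 0.2513 0.2134
0.175 40 0.1741 0.2496 0.2118
0.185 46 0.1755 0.2512 0.2134
s24.npy
0.095 48 0.2818 0.3574 0.3196
0.105 54 0.2819 0.3586 0.3203
0.115 47 0.2811 0.3576 0.3194
0.125 51 0.281 0.3579 0.3194
0.135 57 0.279 0.3586 0.3188
0.145 43 0.284 0.3586 0.3213
0.155 43 0.2838 0.3576 0.3207
0.165 46 0.2857 0.3574 0.3216
0.175 54 0.282 0.3589 0.3205
0.185 58 0.2804 0.3578 0.3191
```

Emit:
drive_tool:
  motion:
    - [[-1,0.0015,0.015,-0.01,0,0.1,0],[-1,0,0.0145,-0.01,0,0,0],[-1,0,0,-0.0106,0,0,0],[-1,0,0,0,0,0,0],[-1,0,0,0,0,0,0]]

```text
clock: 55.35
position: [0.4934, 0.2488, 0.1748]
tool_rot: [-1.569, 0.001, -1.718]
wrist_force: [-0.2, 1.0, -1.5]
finger_gap: 0.128
```

```bash
python3 chk.py .318 s25; python3 - <<'E'
from sidem import *
q,d=snapshot('side')
Q=pf(cloud('side',d)); px,py,z=Q[...,0],Q[...,1],Q[...,2]
m=(abs(px-.4468)<.003)&(abs(py-.318)<.05)&(z>.13)&(z<.166)
for a in np.arange(.13,.165,.007):
    k=m&(z>=a)&(z<a+.007); print(a.round(3),k.sum(),py[k].min().round(4),py[k].max().round(4))
E
```

```text
TCP panel frame [0.4528 0.3167 0.1748] yaw -98.44 F [-0.2  1.  -1.5]
plate above panel 113 px [0.4459 0.4473 0.4497] py [0.2846 0.3328 0.3573] mid 0.3209 z [0.1455 0.1569 0.1693]
screw head 13 px [0.4362 0.4382 0.4401] py [0.3104 0.3221 0.3259] mid 0.3181 z [0.1199 0.128  0.1302]
plate low 299 px [0.4448 0.4473 0.4499] py [0.2811 0.3407 0.3721] mid 0.3266 z [-0.0002  0.1109  0.1439]
0.13 37 0.2798 0.3573
0.137 32 0.2793 0.356
0.144 34 0.2798 0.3573
0.151 34 0.2798 0.3564
0.158 28 0.2816 0.3564
```

View pics/s25.png

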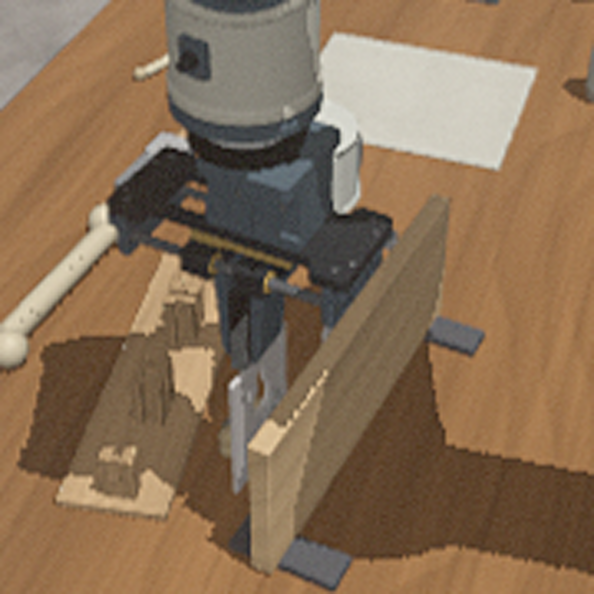

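Plate now spans py 0.280–0.3565 (mid 0.318) and screw 2 sits at 0.318: aligned. Advance.

Emit:
drive_tool:
  motion:
    - [[-1,0,0.0005,-0.005,0,0.1,0],[-1,0,0,-0.004,0,0,0],[-1,0,0,-0.003,0,0,0],[-1,0,0,0,0,0,0]]

```text
clock: 55.95
position: [0.4805, 0.2504, 0.1734]
tool_rot: [-1.571, -0.0, -1.72]
wrist_force: [-0.3, 0.1, -1.5]
finger_gap: 0.127
```

Emit:
drive_tool:
  motion:
    - [[-1,0,0,-0.003,0,0,0],[-1,0,0,-0.003,0,0,0],[-1,0,0,0,0,0,0]]

```text
clock: 56.32
position: [0.4746, 0.2513, 0.1734]
tool_rot: [-1.571, -0.0, -1.72]
wrist_force: [-0.5, 0.2, -1.2]
finger_gap: 0.125
```

```bash
python3 chk.py .318 s26
```

```text
TCP panel frame [0.4339 0.3164 0.1734] yaw -98.56 F [-0.5  0.2 -1.2]
plate above panel 96 px [0.4274 0.4282 0.4307] py [0.285  0.3344 0.357 ] mid 0.321 z [0.1455 0.1554 0.1691]
screw head none
plate low 102 px [0.4245 0.4276 0.4305] py [0.2726 0.3403 0.3762] mid 0.3244 z [0.0003 0.137  0.1444]
```

Clear of the head with no contact force. Lower.

Emit:
drive_tool:
  motion:
    - [[-1,0,0.002,-0.001,0,0,0],[-1,0,0.004,0,0,0,0],[-1,0,0.004,0,0,0,0],[-1,0,0.004,0,0,0,0],[-1,0,0.004,0,0,0,0],[-1,0,0.003,0,0,0,0],[-1,0,0,0,0,0,0]]

```text
clock: 57.25
position: [0.4737, 0.2514, 0.1521]
tool_rot: [-1.571, -0.0, -1.72]
wrist_force: [-1.0, -0.5, -1.6]
finger_gap: 0.131
```

Emit:
drive_tool:
  motion:
    - [[-1,0,0.0015,0,0,0,0],[-1,0,0.0015,0,0,0,0],[-1,0,0,0,0,0,0]]

```text
clock: 57.62
position: [0.4738, 0.2514, 0.1493]
tool_rot: [-1.571, -0.0, -1.72]
wrist_force: [-0.0, -0.3, -1.9]
finger_gap: 0.131
```

Emit:
drive_tool:
  motion:
    - [[-1,0,0.001,0,0,0,0],[-1,0,0.0005,0,0,0,0],[-1,0,0,0,0,0,0]]

```text
clock: 58.0
position: [0.474, 0.2515, 0.1485]
tool_rot: [-1.57, 0.0, -1.72]
wrist_force: [-3.1, -0.9, 9.8]
finger_gap: 0.13
```

Seated (≈11 N up). Release and back off.

Emit:
drive_tool:
  motion:
    - [[-1,0,-0.0005,0,0,0,0],[-0.7,0,0,0,0,0,0],[-0.4,0,0,0,0,0,0],[-0.1,0,0,0,0,0,0],[0.1,0,0,0,0,0,0],[0.1,0,0,0,0,0,0],[0.1,0,-0.02,0,0,0,0],[0.1,0,-0.04,0,0,0,0],[0.1,0,-0.05,0,0,0,0],[0.1,0.05,-0.01,0.03,0,0,0],[0.1,0.06,0,0.02,0,0,0],[0.1,0.06,0,0.02,0,0,0]]

```text
clock: 59.5
position: [0.5177, 0.0727, 0.2686]
tool_rot: [-1.57, 0.0, -1.72]
wrist_force: [0.6, 0.1, -1.0]
finger_gap: 0.55
```

```bash
python3 - <<'E'
from sidem import *
C=cam('wrist');p,d=snapshot('wrist');save('w30',p);W=cloud('wrist',d,C)
print(sensors.get_state()['position'])
Q=pf(W);Q[205:]=np.nan; px,py,z=Q[...,0],Q[...,1],Q[...,2]
for c in(.211,.316):
    show('block',Q,(abs(px-.4345)<.012)&(abs(py-c)<.03)&(z>.16)&(z<.19))
q,d=snapshot('side'); save('s30',cv2.resize(q[140:320,150:330],None,fx=3.3,fy=3.3,interpolation=cv2.INTER_CUBIC))
Q=pf(cloud('side',d)); px,py,z=Q[...,0],Q[...,1],Q[...,2]
for c in(.213,.318): show('side block',Q,(abs(px-.432)<.012)&(abs(py-c)<.03)&(z>.144)&(z<.19))
q,d=snapshot('top'); save('t30',cv2.resize(q[130:250,90:330],None,fx=3.3,fy=3.3,interpolation=cv2.INTER_CUBIC))
E
```

```text
[0.51882518 0.06608418 0.26851056]
block 733 px [0.4303 0.4374 0.4419] py [0.1913 0.2122 0.2326] mid 0.212 z [0.1619 0.1744 0.1761]
block 610 px [0.4302 0.4373 0.4418] py [0.295  0.3119 0.3323] mid 0.3136 z [0.161  0.1742 0.1763]
side block 145 px [0.4265 0.429  0.4382] py [0.1943 0.22   0.2363] mid 0.2153 z [0.1447 0.1668 0.1766]
side block 179 px [0.4265 0.429  0.4385] py [0.2986 0.3252 0.3413] mid 0.32 z [0.1456 0.1679 0.1764]
```

View pics/w30.png

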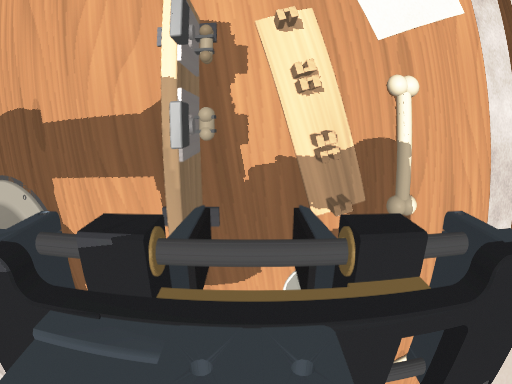

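View pics/s30.png

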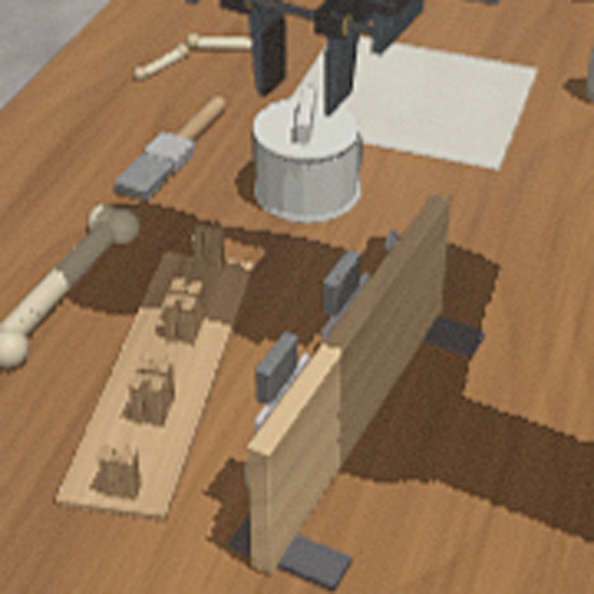

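View pics/t30.png

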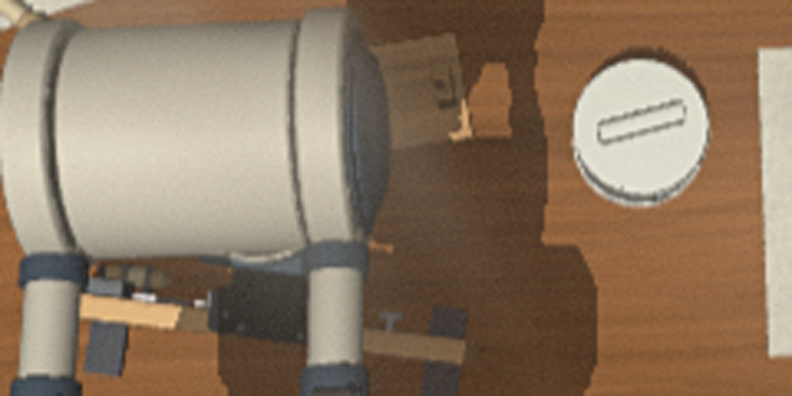

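Emit:
drive_tool:
  motion:
    - [[0.1,0,0,0,0,0,0],[0.1,0,0,0,0,0,0]]

```text
clock: 59.9
position: [0.5173, 0.0756, 0.2684]
tool_rot: [-1.571, 0.0, -1.719]
wrist_force: [0.0, 0.7, -0.0]
finger_gap: 0.552
```

```bash
python3 toes.py; python3 - <<'E'
from h import *
q,d=snapshot('side'); W=cloud('side',d); z=W[...,2]
m=(z>.1)&(z<.118)&(abs(W[...,0]-.594)<.06)&(abs(W[...,1]+.155)<.06); print('lid bar top z',np.percentile(z[m],[50,95]))
print(order.close_job())
E
```

```text
toe? [313.7 118.3] xy [ 0.7408 -0.2441] ang 84.3 ext [0.0453 0.0193] 109
toe? [372.8 117.7] xy [ 0.7385 -0.4093] ang 17.7 ext [0.0232 0.0178] 45
lid bar top z [0.10793636 0.11088293]
the job is handed in; nothing more can be done
None
```

I handed the job in at about 60 s of the 210 s allowed. The lid was unlocked and lifted off, and all three toe bones went into the canister. The lid was then put back, pressed and locked with a quarter turn. The only two mounts in the rack now hang on screws 1 and 2.

**Last checks**
- **Lid:** its bar lies at about 104°, roughly a quarter turn from the slots at 14°. The bar top is 109 mm up, so the lid sits at its locked height. A short upward pull of 22 N did not free it.
- **Toe bones:** all three were seen inside the canister before closing, one on top of another and one leaning on the wall. None are left on the bench; the two things my last scan still flagged there are the brush handle and the tip of a decor bone.
- **Mounts:** both grip blocks top out at 174–175 mm, against an expected 175 mm for fully down. Each mount pushed back with about 10 N at the bottom of its slide. The rack is empty.

**What failed or disagreed**
- **First unlock:** I took the canister's angle from the lid bar, which was about 14° off. The lid stayed caught, and the fingers slipped up the bar at about 35 N. I read the grey slot marks, turned 12° further and it came free.
- **Cameras:** the wrist camera read 3–6 mm away from the top and side cameras. I aligned the mounts by the side and top views.
- **Moved toe bone:** one toe bone was knocked a few centimetres aside during the run. I found it again and picked it up from there.

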